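# Pack the puck lamps and clip the storage box shut

## Task

Clear the braai shelf for the night: pack every puck lamp that stands in the charging rack into the white storage box, each lying flat in a pocket of its own with its frosted lens up and its rubber back down. Once all of them are in, set the loose lid squarely on the box, fully down and with its four side clips still open, then flip the four clips down one after another until each hangs flat against its side of the box. Leave the kitchen things around them where they are.

Things in the scene. Friction and masses are not known exactly. Their poses are not given: they have to be found in the camera images.
- box: White open box, 176 x 176 mm, 60 mm high, walls 5 mm, fixed to the shelf. Origin: centre of its underside; z up, x and y along its sides. Inside, four square pockets of 80 x 80 mm centred at x = +-43, y = +-43 mm, floor 28 mm above the origin, parted by a grey cross-shaped divider 6 mm wide that rises 14 mm above that floor.
- lid: Loose grey lid, 0.4 kg, lying right way up on the shelf. Plate 180 x 180 x 6 mm; origin: centre of the plate's underside; z up. A plug below it, 160 x 160 mm and 6 mm deep, fits the 166 mm square mouth of the box in any of the four square orientations; seated, the origin is 60 mm above the box's. Clips 1, 2, 3, 4 sit mid-side at its +x, +y, -x, -y.
- lid_handle (a point): Middle of the black handle bar on the lid, 40 mm above the lid's origin. The bar runs along the lid's y, 90 mm long, 14 mm wide, 12 mm high, on posts at y = +-40 mm, with 28 mm of free height under it.
- rack: Grey charging rack, 240 x 78 mm, 34 mm high, fixed. Origin: centre of its underside; x along the row. Four slots at x = -87, -29, 29, 87 mm, each 26 mm wide along x, floor 10 mm above the origin, walls 24 mm high around it. A lamp stands on edge in a slot, its axis along the row, its centre 42 mm above the rack's origin, the upper 40 mm free.
- lamp1: Puck lamp, a round disc 22 mm thick, 0.11 kg; may be absent. Origin: middle of the disc. x is the disc's axis: at +x the frosted white lens (54 mm diameter, x from 3 to 11 mm), at -x the dark steel body (64 mm diameter, x from -11 to 3 mm) with a black rubber back. It starts on edge in the rack, its lens towards either end of the row. Packed, x points up and the origin is 39 mm above the box's origin.
- lamp2: Puck lamp, a round disc 22 mm thick, 0.11 kg; may be absent. Origin: middle of the disc. x is the disc's axis: at +x the frosted white lens (54 mm diameter, x from 3 to 11 mm), at -x the dark steel body (64 mm diameter, x from -11 to 3 mm) with a black rubber back. It starts on edge in the rack, its lens towards either end of the row. Packed, x points up and the origin is 39 mm above the box's origin.
- lamp3: Puck lamp, a round disc 22 mm thick, 0.11 kg; may be absent. Origin: middle of the disc. x is the disc's axis: at +x the frosted white lens (54 mm diameter, x from 3 to 11 mm), at -x the dark steel body (64 mm diameter, x from -11 to 3 mm) with a black rubber back. It starts on edge in the rack, its lens towards either end of the row. Packed, x points up and the origin is 39 mm above the box's origin.
- lamp4: Puck lamp, a round disc 22 mm thick, 0.11 kg; may be absent. Origin: middle of the disc. x is the disc's axis: at +x the frosted white lens (54 mm diameter, x from 3 to 11 mm), at -x the dark steel body (64 mm diameter, x from -11 to 3 mm) with a black rubber back. It starts on edge in the rack, its lens towards either end of the row. Packed, x points up and the origin is 39 mm above the box's origin.
- clip1 (a joint): Hinge angle of the white clip on the lid's +x side, rad: 0 straight out, negative raised (to -0.8), 1.57 straight down beside the box (its stop). Stays where left (friction 0.03 N m, 1 N at the tip). 32 mm from hinge to tip, 50 mm wide, 4 mm thick. Hinge line parallel to the side, 93 mm from the lid's middle, 3 mm above its origin.
- clip1_tip (a point): Middle of the free end of clip1.
- clip2 (a joint): Hinge angle of the white clip on the lid's +y side, rad: 0 straight out, negative raised (to -0.8), 1.57 straight down beside the box (its stop). Stays where left (friction 0.03 N m, 1 N at the tip). 32 mm from hinge to tip, 50 mm wide, 4 mm thick. Hinge line parallel to the side, 93 mm from the lid's middle, 3 mm above its origin.
- clip2_tip (a point): Middle of the free end of clip2.
- clip3 (a joint): Hinge angle of the white clip on the lid's -x side, rad: 0 straight out, negative raised (to -0.8), 1.57 straight down beside the box (its stop). Stays where left (friction 0.03 N m, 1 N at the tip). 32 mm from hinge to tip, 50 mm wide, 4 mm thick. Hinge line parallel to the side, 93 mm from the lid's middle, 3 mm above its origin.
- clip3_tip (a point): Middle of the free end of clip3.
- clip4 (a joint): Hinge angle of the white clip on the lid's -y side, rad: 0 straight out, negative raised (to -0.8), 1.57 straight down beside the box (its stop). Stays where left (friction 0.03 N m, 1 N at the tip). 32 mm from hinge to tip, 50 mm wide, 4 mm thick. Hinge line parallel to the side, 93 mm from the lid's middle, 3 mm above its origin.
- clip4_tip (a point): Middle of the free end of clip4.
- spatula: Aluminium spatula, 300 mm long, lying at the back of the shelf; origin at its middle, underneath. To be left alone.
- brush: Black basting brush, 200 mm long, lying on the left; origin at its middle, underneath. To be left alone.
- jar: Frosted jar with a steel cap, 70 mm wide, 100 mm high; origin at the centre of its underside. To be left alone.
- lighter: Push-button gas lighter standing in a plastic holder of 50 x 50 x 70 mm, 190 mm high; origin at the centre of its underside. To be left alone.
- spice: Spice jar, 52 mm wide, 85 mm high; origin at the centre of its underside. To be left alone.

How it is judged:
On the way, in this order (a step that is already met when the one before it is completed fails the run):
1. every lamp lies flat in a pocket of the box, lens up (x of lamp1 in the frame of box between -0.082 and 0.082 m and y of lamp1 in the frame of box between -0.082 and 0.082 m and z of lamp1 in the frame of box between 0.034 and 0.043 m and angle between each of lamp1, lamp2, lamp3, lamp4's own x axis and vertical below 0.15 rad and x of lamp2 in the frame of box between -0.082 and 0.082 m and y of lamp2 in the frame of box between -0.082 and 0.082 m and z of lamp2 in the frame of box between 0.034 and 0.043 m and x of lamp3 in the frame of box between -0.082 and 0.082 m and y of lamp3 in the frame of box between -0.082 and 0.082 m and z of lamp3 in the frame of box between 0.034 and 0.043 m and x of lamp4 in the frame of box between -0.082 and 0.082 m and y of lamp4 in the frame of box between -0.082 and 0.082 m and z of lamp4 in the frame of box between 0.034 and 0.043 m and linear speed of each of lamp1, lamp2, lamp3, lamp4 below 0.03 m/s), for 0.2 s.
2. the lid is seated on the box, all four clips still open (x of lid in the frame of box between -0.005 and 0.005 m and y of lid in the frame of box between -0.005 and 0.005 m and z of lid in the frame of box between 0.057 and 0.0625 m and angle between lid's own z axis and vertical below 0.04 rad and value of joint each of clip1, clip2, clip3, clip4 below 0.8 rad), for 0.2 s.
3. all four clips are flipped down on the seated lid (x of lid in the frame of box between -0.005 and 0.005 m and y of lid in the frame of box between -0.005 and 0.005 m and z of lid in the frame of box between 0.057 and 0.0625 m and angle between lid's own z axis and vertical below 0.04 rad and value of joint each of clip1, clip2, clip3, clip4 above 1.35 rad), for 0.2 s.
At the end, for the whole second after the job is handed in: Every lamp lies on a pocket floor, lens up (0.15 rad), its origin 34 to 43 mm above the box's; the lid is centred on the box to 5 mm along each side, level to 0.04 rad, its origin 57 to 62.5 mm above the box's; all four clips are past 1.35 rad; all at rest (all of step 3 and x of lamp1 in the frame of box between -0.082 and 0.082 m and y of lamp1 in the frame of box between -0.082 and 0.082 m and z of lamp1 in the frame of box between 0.034 and 0.043 m and angle between each of lamp1, lamp2, lamp3, lamp4's own x axis and vertical below 0.15 rad and x of lamp2 in the frame of box between -0.082 and 0.082 m and y of lamp2 in the frame of box between -0.082 and 0.082 m and z of lamp2 in the frame of box between 0.034 and 0.043 m and x of lamp3 in the frame of box between -0.082 and 0.082 m and y of lamp3 in the frame of box between -0.082 and 0.082 m and z of lamp3 in the frame of box between 0.034 and 0.043 m and x of lamp4 in the frame of box between -0.082 and 0.082 m and y of lamp4 in the frame of box between -0.082 and 0.082 m and z of lamp4 in the frame of box between 0.034 and 0.043 m and linear speed of each of lamp1, lamp2, lamp3, lamp4, lid below 0.02 m/s); the robot touches nothing.
It fails at once if the spatula is shifted more than 30 mm (distance of spatula from where it was at the start of the episode above 0.03 m).
It fails at once if the brush is shifted more than 30 mm (distance of brush from where it was at the start of the episode above 0.03 m).
It fails at once if the jar is shifted more than 30 mm (distance of jar from where it was at the start of the episode above 0.03 m).
It fails at once if the lighter is shifted more than 30 mm (distance of lighter from where it was at the start of the episode above 0.03 m).
It fails at once if the spice is shifted more than 30 mm (distance of spice from where it was at the start of the episode above 0.03 m).
Of lamp1, lamp2, lamp3, lamp4 only 2 to 4 are there at a start; the rules pass over those that are not, and their reading is None.
At some moment in a run one of lid may be knocked a few centimetres aside while the robot is not near it.
It also fails if it takes over 210 s, if anything falls off the work surface, if the arm or the gripper's body presses on something with over 40 N, if the wrist force passes 120 N, or if a joint passes its speed limit or range.

## Robot

A 7-joint arm with a two-finger parallel gripper is mounted at the origin on the work surface. World frame = base frame: x ahead of the robot, y to its left, z up, the work surface at z = 0. Lengths are in m, angles in rad, forces in N, time in s.
With the tool pointing down it reaches from about 0.425 to 0.925 m from the base axis. Payload 6.8 kg.
Tool frame: the origin (TCP) lies on the centre line of the jaws, within the pads' length; the fingertips stand 14 mm ahead of it and the grasp point (between the pads) lies 5 mm behind it (r.tips_ahead is the distance from the TCP to the fingertips, in m); z points along the fingers, y is the line along which they close (so a half turn about z gives the same grasp; the last joint's range is limited). The gripper opens to 85 mm and grips with 20 to 120 N. Pads are 22 mm wide; open, the fingers measure 114 mm over their backs; the gripper's body (76 mm by 85 mm) begins 54 mm behind the grasp point. The pads swing forward as they close: fully open they stand 13 mm farther back than shut.
Start: joints at [-1.359, 0.477, 0.022, 1.555, -0.011, 1.109, -0.083], TCP at [0.212, 0.641, 0.22] pointing down, gripper open.
Joint ranges: [-2.96, 2.96], [-0.34, 2.1], [-1.41, 1.46], [0.24, 2.44], [-1.37, 4.51], [0.17, 1.92], [-2.96, 2.96]. Speed limits (rad/s): [2.39, 2.39, 3.14, 3.14, 3.14, 3.14, 3.14].

## Interface

Orientations are given as a rotation vector (axis times angle).
In Python, from bench import r, eyes gives the robot as it stands.
- The arm moves only by the tool step_arm, never from a script. Its argument "rows" is a list of rows, each a list of 6 numbers: the shift along the world's x, y, z in units of 60 cm (1.0 is 60 cm), then the turn, a rotation vector about the world's x, y, z in units of pi rad (1.0 is pi rad). In form: [[x, y, z, rx, ry, rz], ...]. A call has 1 to 5 rows; each row is the pose to reach, as a shift and turn from the pose commanded when the call began, turning the shorter way round; what a row does not reach only later rows make up. A row lasts 1/12 s, in which the tool goes at most 41.7 mm and 7.16 degrees, less where a joint would pass 70% of its speed; a pose out of reach is approached as far as the arm can. A call with a number of a shift or a turn outside -1 to 1 is refused whole. A call with a gripper value outside its range is refused whole. "jaw" is the closure, from 0 (fully open) to 1 (shut), set as the call begins (left out, the last holds). The fingers move at their own pace and stop on an object; "squeeze" is the grip in N (left out, the last holds). Time passes only in rows, so rows that repeat a pose let the fingers close. It gives the time, the measured TCP pose, the force, the opening and the grip force at its end, in the units of the state.
- r.get_obs(): the state, without advancing time (a new reading comes with each control period).
- eyes.grab_frame(name): name is "side" or "top"; returns the picture (420x560x3 uint8, red, green, blue); there is no depth.
- eyes.camera_info(name): a dict with "mtx" (3x3 intrinsics, pixels), "extrinsics" (4x4, takes a point from camera to world coordinates). Camera axes: x right, y down, z forward; pixel columns grow to the right and rows downward; lengths in m; the calibration is good to about 2 mm. A picture is of the moment at which its call begins. camera_info takes no time and is no camera call.
- r.hand_in(): hands the job in; it is judged then, once.
The state is a dict: "clock": time; "joints": joint angles; "qvel": joint speeds; "tau": joint torques, N m; "tcp_pos": TCP position; "orientation": TCP orientation; "contact_force": force on the tool from outside, world axes, zero at the start; "moment": the same for the moment, N m; "grip_width": finger opening in m; "gripper_force": force on a finger pad.
Only numpy, scipy, OpenCV 4.12 (cv2) and the standard library are available. Lean on these libraries where they do the work, as an engineer would, in place of code of your own. Each camera call takes 0.05 s, during which the arm holds its last target. There are 200 camera calls.

## Working session

There is one attempt and no reset: what is moved stays moved. The work goes in short steps, Python scripts to look and compute and a tool call to move; the robot and the scene stay as the last step left them, time stands still between calls to the robot, and variables do not carry over. Pictures are saved under pics/ and viewed, at most 14 in all, crops included, and the job is handed in when it is done.

Besides the shell and the picture viewer there is one more tool, called after ">>>" as name([rows], argument=value, ...), one row to a line, values as JSON. step_arm: Moves the arm, as the interface text tells. Shifts and turns lie within -1 to 1; 1 stands for 60 cm of shift or pi rad of turn. Its arguments: {"type":"object","properties":{"rows":{"type":"array"},"jaw":{"type":"number"},"squeeze":{"type":"number"}},"required":["rows"]}

```bash
mkdir -p pics; ls; python3 - <<'E'
from bench import r, eyes
import cv2
for n in("top","side"):
    cv2.imwrite(f"pics/{n}0.png",eyes.grab_frame(n)[:,:,::-1])
    print(eyes.camera_info(n))
print(r.get_obs(), r.tips_ahead)
E
```

```text
pics
{'mtx': array([[390.14296684,   0.        , 281.69766022],
       [  0.        , 390.14296684, 206.15319161],
       [  0.        ,   0.        ,   1.        ]]), 'extrinsics': array([[ 0.02080684, -0.99233443,  0.12181728,  0.43170096],
       [-0.99953387, -0.01792396,  0.02471391, -0.02076493],
       [-0.02234101, -0.12227472, -0.99224481,  1.0363936 ],
       [ 0.        ,  0.        ,  0.        ,  1.        ]])}
{'mtx': array([[394.8845331 ,   0.        , 281.55210649],
       [  0.        , 394.8845331 , 205.48880804],
       [  0.        ,   0.        ,   1.        ]]), 'extrinsics': array([[ 0.88717886, -0.36151495,  0.28674137,  0.2799578 ],
       [-0.46116297, -0.67371835,  0.57743597, -0.58074489],
       [-0.01556881, -0.64452349, -0.76442598,  0.78913052],
       [ 0.        ,  0.        ,  0.        ,  1.        ]])}
{'clock': 0.1, 'joints': array([-1.35909529,  0.47772421,  0.02232958,  1.55638429, -0.01150535,
        1.10931149, -0.08309282]), 'qvel': array([ 0.00047739, -0.00219185,  0.00126944, -0.00280047, -0.00026921,
        0.00027878,  0.00168544]), 'tau': array([ 4.28233398e-03, -5.97763145e+01,  1.61338817e+00, -2.81953901e+01,
        1.27919280e-02,  5.05331976e-03,  5.94342350e-05]), 'tcp_pos': array([0.21202823, 0.64022715, 0.21870478]), 'orientation': array([-5.00123078e-01, -3.10136794e+00,  2.65783759e-03]), 'contact_force': array([0.59969528, 0.18557765, 0.70505471]), 'moment': array([-0.02237748,  0.01275836, -0.0046234 ]), 'gripper_force': 0.0, 'grip_width': 0.08519230663617419} 0.014
```

View pics/top0.png

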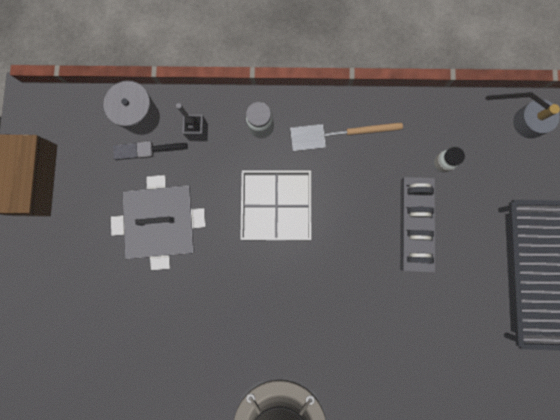

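View pics/side0.png

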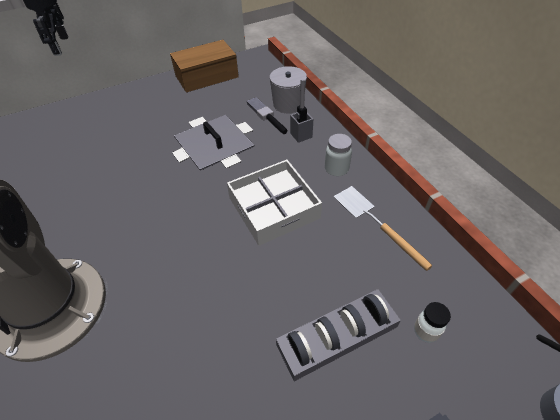

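The top picture shows the box at about (276,205), the lid at (158,221), and the rack at (420,224) with all 4 lamps in it. I'll enlarge these.

```bash
python3 - <<'E'
import cv2, numpy as np
t=cv2.imread("pics/top0.png"); s=cv2.imread("pics/side0.png")
def c(im,x,y,w,h,k): return cv2.resize(im[y:y+h,x:x+w],None,fx=k,fy=k,interpolation=cv2.INTER_CUBIC)
a=np.hstack([c(t,390,170,60,110,5), c(s,270,280,140,110,3.5)[:,:490][:385] if 0 else cv2.resize(c(s,270,280,140,110,3.5),(490,385))[:385]]) if 0 else None
A=np.zeros((600,800,3),np.uint8)
A[:550,:300]=c(t,390,170,60,110,5); A[:393,310:800]=c(s,270,284,140,112,3.5)[:393,:490]
cv2.imwrite("pics/c1.png",A)
B=np.zeros((600,800,3),np.uint8)
B[:440,:400]=c(t,105,170,100,110,4)[:, :400]; B[:360,410:770]=c(t,232,160,90,90,4)
cv2.imwrite("pics/c2.png",B)
E
```

```text
Traceback (most recent call last):
ValueError: could not broadcast input array from shape (392,490,3) into shape (393,490,3)
```

```bash
python3 - <<'E'
import cv2, numpy as np
t=cv2.imread("pics/top0.png"); s=cv2.imread("pics/side0.png")
def c(im,x,y,w,h,k): return cv2.resize(im[y:y+h,x:x+w],None,fx=k,fy=k,interpolation=cv2.INTER_CUBIC)
A=np.zeros((600,800,3),np.uint8)
A[:550,:300]=c(t,390,170,60,110,5); A[:392,310:800]=c(s,270,284,140,112,3.5)
cv2.imwrite("pics/c1.png",A)
B=np.zeros((600,800,3),np.uint8)
B[:440,:400]=c(t,105,170,100,110,4); B[:360,410:770]=c(t,232,160,90,90,4)
cv2.imwrite("pics/c2.png",B)
E
```

```text
(no output)
```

View pics/c1.png

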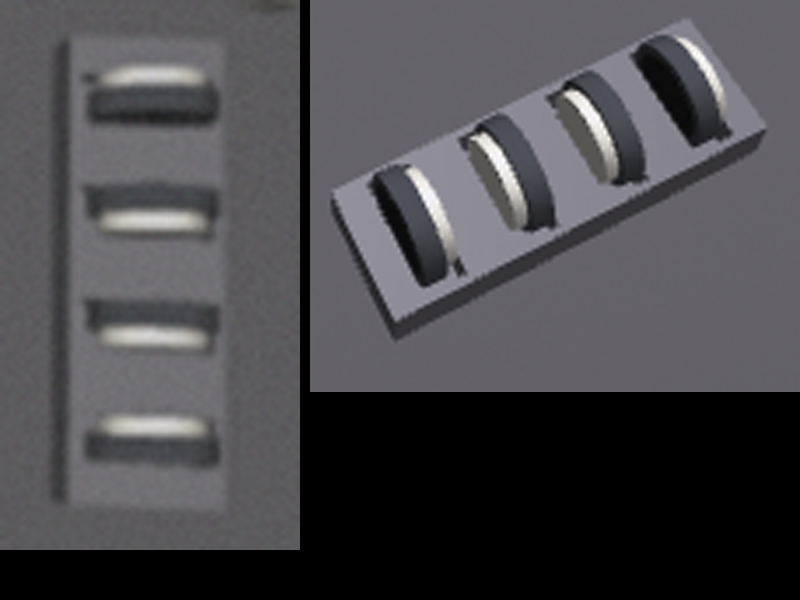

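View pics/c2.png

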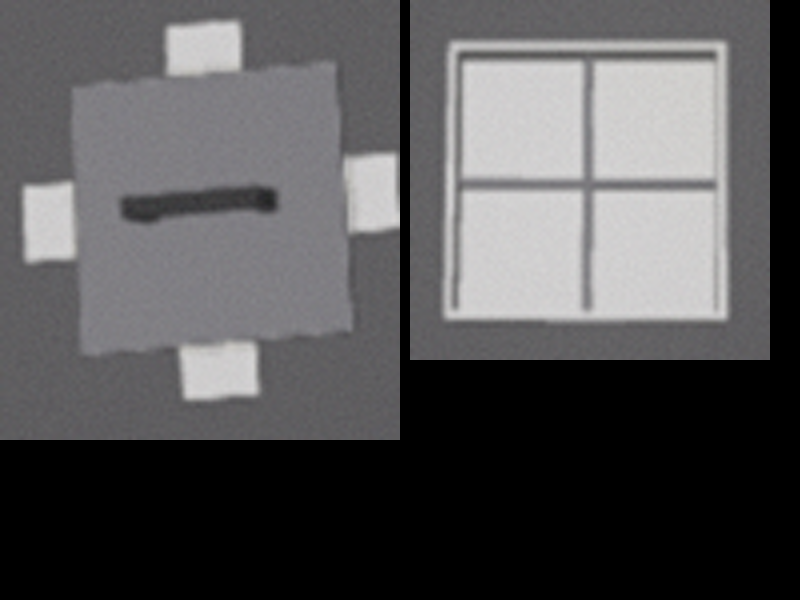

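```bash
cat > h.py <<'E'
from bench import r, eyes
import numpy as np, cv2
from scipy.spatial.transform import Rotation as R
def back(n,px,z):
    i=eyes.camera_info(n);E=i["extrinsics"]
    p=np.c_[np.atleast_2d(px),np.ones(len(np.atleast_2d(px)))]@np.linalg.inv(i["mtx"]).T@E[:3,:3].T
    return E[:3,3]+p*((z-E[2,3])/p[:,2:])
def proj(n,P):
    i=eyes.camera_info(n);E=i["extrinsics"]
    q=(np.atleast_2d(P)-E[:3,3])@E[:3,:3]@i["mtx"].T
    return q[:,:2]/q[:,2:]
def rect(P):  # corners TL,TR,BR,BL in image; centre, yaw of image-up edge(+x world)
    P=P[:,:2]; c=P.mean(0); u=(P[0]+P[1]-P[2]-P[3]); v=(P[0]+P[3]-P[1]-P[2])
    return c,np.degrees(np.arctan2(u[1],u[0])),np.degrees(np.arctan2(-v[0],v[1])),np.linalg.norm(u)/2,np.linalg.norm(v)/2
E
python3 - <<'E'
from h import *
np.set_printoptions(precision=4,suppress=True)
A=np.array
print("box",rect(back("top",A([(450,42),(727,42),(728,320),(444,320)])/4+A([232-102.5,160]),.06)))
print("rack",rect(back("top",A([(70,38),(223,38),(226,508),(68,502)])/5+A([390,170]),.034)))
print("lid",rect(back("top",A([(73,87),(334,63),(352,330),(80,354)])/4+A([105,170]),.012)))
print("handle",back("top",A([(124,205),(276,197)])/4+A([105,170]),.052))
# lamp top edge mid boundary: lens/body, z .074
print("lamps bnd",back("top",A([(153,86),(153,209),(153,326),(153,436)])/5+A([390,170]),.072))
print("side rack",back("side",A([(333-310,193),(688-310,18),(766-310,127),(393-310,322)])/3.5+A([270,284]),.034))
E
```

```text
box (array([0.5546, 0.0174]), np.float64(0.7774328819443834), np.float64(1.0306839754379864), np.float64(0.17679878939602153), np.float64(0.1770735983987774))
rack (array([ 0.5162, -0.3484]), np.float64(-1.2009613456712331), np.float64(0.008059327939976655), np.float64(0.23926080469841718), np.float64(0.07879146697239792))
lid (array([0.5098, 0.3336]), np.float64(6.12138978073643), np.float64(6.229644054354417), np.float64(0.17816203979514944), np.float64(0.17803599185317023))
handle [[0.507  0.3748 0.052 ]
 [0.514  0.2775 0.052 ]]
lamps bnd [[ 0.6038 -0.3411  0.072 ]
 [ 0.5423 -0.3397  0.072 ]
 [ 0.4846 -0.3385  0.072 ]
 [ 0.4311 -0.3373  0.072 ]]
side rack [[ 0.3977 -0.3077  0.034 ]
 [ 0.6362 -0.3119  0.034 ]
 [ 0.634  -0.389   0.034 ]
 [ 0.3943 -0.3836  0.034 ]]
```

The rack runs along world x at y≈-0.348. From the far end to the near end, the lenses face +x, -x, -x and +x. My plan is to grip each lamp by its rim with the tool tilted, roll it over, and release it above a pocket. Next I'll write the planner.

```bash
cat >> h.py <<'E'
def ori(psi,th): # tool y azimuth, tilt about tool y (deg)
    p=np.radians(psi); y=np.array([np.cos(p),np.sin(p),0]); x=np.array([-np.sin(p),np.cos(p),0])
    return R.from_matrix(np.c_[x,y,[0,0,-1]])*R.from_euler('y',th,degrees=True)
def at(c,psi,th,s): # TCP so that point c lies s ahead of TCP
    o=ori(psi,th); return np.array(c)-s*o.apply([0,0,1]), o
def plan(*wps, start=None):
    o=r.get_obs(); p,q=(o["tcp_pos"],R.from_rotvec(o["orientation"])) if start is None else start
    for P,Q in wps:
        P=np.array(P); d=(Q*q.inv()).magnitude(); n=max(int(np.ceil(max(np.linalg.norm(P-p)/.0415,np.degrees(d)/7.1))),1)
        k=int(np.ceil(n/5))
        w=(Q*q.inv()).as_rotvec()/k
        for i in range(k): print(f"  call rows x{int(np.ceil(n/k))+1}:",np.round(np.r_[(P-p)/k/.6,w/np.pi],4).tolist())
        print("-- end",np.round(P,4)); p,q=P,Q
def st():
    o=r.get_obs(); q=R.from_rotvec(o["orientation"]); m=q.as_matrix()
    print("t",round(o["clock"],2),"tcp",np.round(o["tcp_pos"],4),"q",np.round(o["joints"],3),"F",np.round(o["contact_force"],1),"w",round(o["grip_width"],4),"gf",round(o["gripper_force"],1),"psi",np.round(np.degrees(np.arctan2(m[1,1],m[0,1])),1),"z",np.round(m[:,2],3))
E
python3 - <<'E'
from h import *
print(back("top",[(450,160),(193,125),(259,117)],.04))
R0=[0.516,-0.348]
def lam(u): a=np.radians(-1.2); return [R0[0]+u*np.cos(a),R0[1]+u*np.sin(a)]
A=lam(.087); print([lam(u) for u in(.087,.029,-.029,-.087)])
o=ori(-91.2,-25)
plan(([.45,.45,.25],ori(40,0)),([.63,.02,.25],ori(-30,0)),([.62,-.25,.25],ori(-91.2,0)),at(A+[.15],-91.2,-25,4e-3))
E
```

```text
[[ 0.68214146 -0.42879162  0.04      ]
 [ 0.76686167  0.24413308  0.04      ]
 [ 0.79111448  0.0692107   0.04      ]]
[[np.float64(0.6029809194623116), np.float64(-0.349821990529852)], [np.float64(0.5449936398207705), np.float64(-0.3486073301766173)], [np.float64(0.4870063601792295), np.float64(-0.3473926698233826)], [np.float64(0.42901908053768845), np.float64(-0.34617800947014793)]]
  call rows x5: [0.1983, -0.1585, 0.0261, 0.0002, -0.0001, -0.088]
  call rows x5: [0.1983, -0.1585, 0.0261, 0.0002, -0.0001, -0.088]
-- end [0.45 0.45 0.25]
  call rows x5: [0.1, -0.2389, 0.0, 0.0, 0.0, -0.1296]
  call rows x5: [0.1, -0.2389, 0.0, 0.0, 0.0, -0.1296]
  call rows x5: [0.1, -0.2389, 0.0, 0.0, 0.0, -0.1296]
-- end [0.63 0.02 0.25]
  call rows x6: [-0.0083, -0.225, 0.0, 0.0, 0.0, -0.17]
  call rows x6: [-0.0083, -0.225, 0.0, 0.0, 0.0, -0.17]
-- end [ 0.62 -0.25  0.25]
  call rows x5: [-0.0255, -0.1664, -0.1606, 0.0029, 0.1389, 0.0]
-- end [ 0.6047 -0.3499  0.1536]
```

>>> step_arm([
  [0.2,-0.16,0.026,0,0,-0.088],
  [0.2,-0.16,0.026,0,0,-0.088],
  [0.2,-0.16,0.026,0,0,-0.088],
  [0.2,-0.16,0.026,0,0,-0.088],
  [0.2,-0.16,0.026,0,0,-0.088],
], jaw=0, squeeze=50)

```text
clock: 0.52
tcp_pos: [0.3404, 0.5388, 0.2359]
orientation: [0.938, 2.993, -0.002]
contact_force: [1.0, -1.2, -0.0]
grip_width: 0.0854
gripper_force: 0.0
```

>>> step_arm([
  [0.2,-0.16,0.026,0,0,-0.088],
  [0.2,-0.16,0.026,0,0,-0.088],
  [0.2,-0.16,0.026,0,0,-0.088],
  [0.2,-0.16,0.026,0,0,-0.088],
  [0.2,-0.16,0.026,0,0,-0.088],
])

```text
clock: 0.93
tcp_pos: [0.4592, 0.4422, 0.2516]
orientation: [1.341, 2.835, -0.001]
contact_force: [0.3, -1.3, 0.2]
grip_width: 0.0854
gripper_force: 0.0
```

>>> step_arm([
  [0.1,-0.24,0,0,0,-0.13],
  [0.1,-0.24,0,0,0,-0.13],
  [0.1,-0.24,0,0,0,-0.13],
  [0.1,-0.24,0,0,0,-0.13],
  [0.1,-0.24,0,0,0,-0.13],
])

```text
clock: 1.35
tcp_pos: [0.5154, 0.2965, 0.251]
orientation: [1.891, 2.504, -0.003]
contact_force: [0.5, -0.7, 0.1]
grip_width: 0.0854
gripper_force: 0.0
```

>>> step_arm([
  [0.1,-0.24,0,0,0,-0.13],
  [0.1,-0.24,0,0,0,-0.13],
  [0.1,-0.24,0,0,0,-0.13],
  [0.1,-0.24,0,0,0,-0.13],
  [0.1,-0.24,0,0,0,-0.13],
])

```text
clock: 1.77
tcp_pos: [0.5743, 0.1528, 0.251]
orientation: [2.359, 2.07, -0.002]
contact_force: [-0.4, -0.7, -0.2]
grip_width: 0.085
gripper_force: 0.0
```

>>> step_arm([
  [0.1,-0.24,0,0,0,-0.13],
  [0.1,-0.24,0,0,0,-0.13],
  [0.1,-0.24,0,0,0,-0.13],
  [0.1,-0.24,0,0,0,-0.13],
  [0.1,-0.24,0,0,0,-0.13],
])

```text
clock: 2.18
tcp_pos: [0.6333, 0.009, 0.2509]
orientation: [2.727, 1.55, -0.002]
contact_force: [-0.3, -0.3, 0.3]
grip_width: 0.0852
gripper_force: 0.0
```

```bash
python3 -c "
from h import *
st()
plan(([.62,-.25,.25],ori(-91.2,0)),at([.603,-.3498,.15],-91.2,-25,4e-3))"
```

```text
t 2.18 tcp [0.6333 0.009  0.2509] q [-0.561  0.43   0.614  1.658 -0.262  1.138 -0.416] F [-0.3 -0.3  0.3] w 0.0852 gf 0.0 psi -30.8 z [ 0.001 -0.005 -1.   ]
  call rows x6: [-0.0111, -0.2159, -0.0008, 0.0008, -0.0002, -0.1678]
  call rows x6: [-0.0111, -0.2159, -0.0008, 0.0008, -0.0002, -0.1678]
-- end [ 0.62 -0.25  0.25]
  call rows x5: [-0.0255, -0.1664, -0.1606, 0.0029, 0.1389, 0.0]
-- end [ 0.6047 -0.3498  0.1536]
```

>>> step_arm([
  [-0.011,-0.216,0,0,0,-0.168],
  [-0.011,-0.216,0,0,0,-0.168],
  [-0.011,-0.216,0,0,0,-0.168],
  [-0.011,-0.216,0,0,0,-0.168],
  [-0.011,-0.216,0,0,0,-0.168],
])

```text
clock: 2.6
tcp_pos: [0.6247, -0.1161, 0.2507]
orientation: [3.041, 0.785, -0.001]
contact_force: [-0.9, 0.7, 0.1]
grip_width: 0.0856
gripper_force: 0.0
```

>>> step_arm([
  [-0.011,-0.216,0,0,0,-0.168],
  [-0.011,-0.216,0,0,0,-0.168],
  [-0.011,-0.216,0,0,0,-0.168],
  [-0.011,-0.216,0,0,0,-0.168],
  [-0.011,-0.216,0,0,0,-0.168],
])

```text
clock: 3.02
tcp_pos: [0.6183, -0.2443, 0.2504]
orientation: [3.14, -0.029, -0.002]
contact_force: [0.6, 0.0, 0.2]
grip_width: 0.0856
gripper_force: 0.0
```

>>> step_arm([
  [-0.0255,-0.166,-0.16,0.003,0.139,0],
  [-0.0255,-0.166,-0.16,0.003,0.139,0],
  [-0.0255,-0.166,-0.16,0.003,0.139,0],
  [-0.0255,-0.166,-0.16,0.003,0.139,0],
  [-0.0255,-0.166,-0.16,0.003,0.139,0],
])

```text
clock: 3.43
tcp_pos: [0.6033, -0.3396, 0.1461]
orientation: [-3.051, 0.007, 0.697]
contact_force: [-0.9, 0.9, -1.9]
grip_width: 0.0854
gripper_force: 0.0
```

```bash
python3 -c "
from h import *
st()
A=[.603,-.3498]
plan(at(A+[.046],-91.2,-25,4e-3))
s=eyes.grab_frame('side')[:,:,::-1]; o=r.get_obs(); q=R.from_rotvec(o['orientation'])
for d in [(0,0,0),(0,0,.014),(0,.0425,.014),(0,-.0425,.014),(0,.0425,0),(0,-.0425,0)]: print(d,proj('side',o['tcp_pos']+q.apply(d)))
c=cv2.resize(s[230:380,270:470].copy(),None,fx=4,fy=4,interpolation=cv2.INTER_CUBIC); cv2.imwrite('pics/s1.png',c)
"
```

```text
t 3.43 tcp [ 0.6033 -0.3396  0.1461] q [-0.042  0.963  0.807  1.235 -0.386  1.557 -0.859] F [-0.9  0.9 -1.9] w 0.0854 gf 0.0 psi -90.4 z [-0.434  0.013 -0.901]
  call rows x4: [0.0023, -0.0171, -0.1608, -0.0034, -0.0041, -0.0044]
-- end [ 0.6047 -0.3498  0.0496]
(0, 0, 0) [[383.63664869 277.90865929]]
(0, 0, 0.014) [[379.70066305 282.64350084]]
(0, 0.0425, 0.014) [[393.91774785 301.54512988]]
(0, -0.0425, 0.014) [[366.40253746 264.96362903]]
(0, 0.0425, 0) [[398.15537711 296.86294169]]
(0, -0.0425, 0) [[370.0665    260.1927531]]
```

View pics/s1.png

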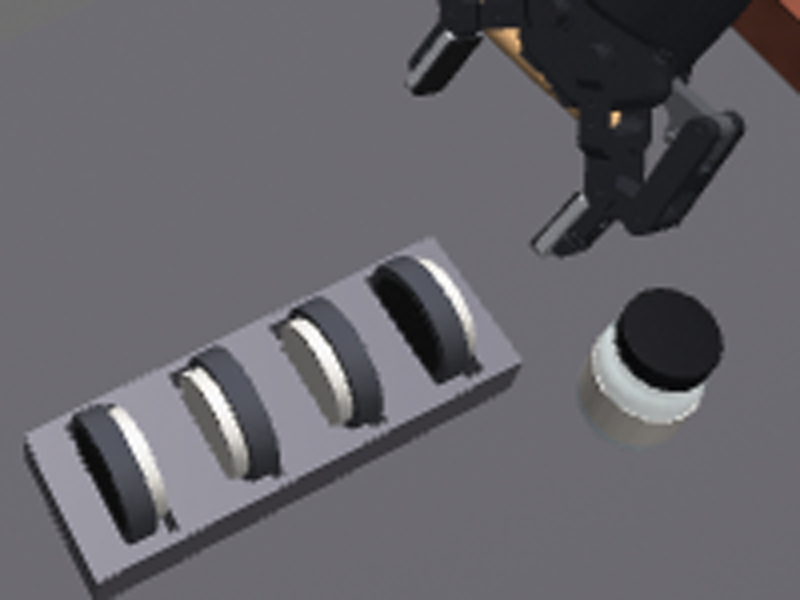

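Still settling, since it read mid-motion. The fingertips show at full-image (373,253) and (407,293). I'll settle at a hover pose and look again.

>>> step_arm([
  [0.002,-0.017,-0.04,-0.0034,-0.004,-0.004],
  [0.002,-0.017,-0.04,-0.0034,-0.004,-0.004],
  [0.002,-0.017,-0.04,-0.0034,-0.004,-0.004],
  [0.002,-0.017,-0.04,-0.0034,-0.004,-0.004],
  [0.002,-0.017,-0.04,-0.0034,-0.004,-0.004],
], jaw=0.2)

```text
clock: 3.9
tcp_pos: [0.6061, -0.3511, 0.1332]
orientation: [3.071, -0.038, -0.656]
contact_force: [-1.2, -0.3, 0.3]
grip_width: 0.0682
gripper_force: 0.0
```

```bash
python3 -c "
from h import *
s=eyes.grab_frame('side')[:,:,::-1].copy(); o=r.get_obs(); q=R.from_rotvec(o['orientation']); st()
w=o['grip_width']/2
c=cv2.resize(s[240:340,330:450],None,fx=6,fy=6,interpolation=cv2.INTER_CUBIC)
for i,d in enumerate([-.02,-.01,0,.01]):
  for y in (w,-w):
    for x in (-.011,.011):
      p=proj('side',o['tcp_pos']+q.apply((x,y,d)))[0]; cv2.circle(c,tuple(int(v) for v in (p-[330,240])*6),3,[(0,0,255),(0,255,0),(255,0,0),(0,255,255)][i],-1)
cv2.imwrite('pics/s2.png',c)
A=[.603,-.3498]
plan(at(A+[.046],-91.2,-25,4e-3))
"
```

```text
t 3.95 tcp [ 0.606  -0.3514  0.1329] q [-0.033  0.97   0.81   1.247 -0.401  1.512 -0.865] F [ 0.3 -0.5 -0.5] w 0.0685 gf 0.0 psi -91.4 z [-0.409  0.004 -0.913]
  call rows x4: [-0.0021, 0.0025, -0.1388, 0.0021, 0.0048, 0.0008]
-- end [ 0.6047 -0.3498  0.0496]
```

View pics/s2.png

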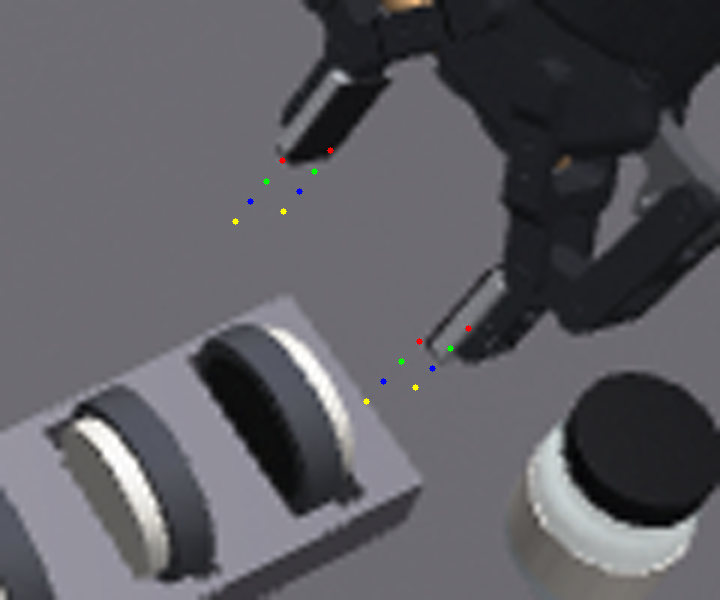

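The tips appear about 20 mm behind where the TCP projection puts them. I'll check this against the top view.

```bash
python3 -c "
from h import *
s=eyes.grab_frame('top')[:,:,::-1].copy(); o=r.get_obs(); q=R.from_rotvec(o['orientation']); st()
w=o['grip_width']/2
x0,y0=370,140
c=cv2.resize(s[y0:y0+100,x0:x0+130],None,fx=6,fy=6,interpolation=cv2.INTER_CUBIC)
for i,d in enumerate([-.02,0,.014]):
  for y in (w,-w):
    for x in (-.011,.011):
      p=proj('top',o['tcp_pos']+q.apply((x,y,d)))[0]; cv2.circle(c,tuple(int(v) for v in (p-[x0,y0])*6),3,[(0,0,255),(0,255,0),(255,0,0),(0,255,255)][i],-1)
cv2.imwrite('pics/t2.png',c)
P=o['tcp_pos']
for v in np.eye(3)*.01: print(proj('side',P+v)-proj('side',P),proj('top',P+v)-proj('top',P))
"
```

```text
t 4.0 tcp [ 0.6058 -0.3515  0.1325] q [-0.032  0.971  0.81   1.247 -0.402  1.512 -0.865] F [-0.1  0.4  0.8] w 0.0682 gf 0.0 psi -91.4 z [-0.409  0.004 -0.912]
[[ 4.38304879 -2.27560925]] [[-0.1140877  -4.21694745]]
[[-3.30958919 -4.27212067]] [[-4.32586352 -0.07028173]]
[[ 1.02961873 -2.66470948]] [[ 1.57863662 -0.79605711]]
```

View pics/t2.png

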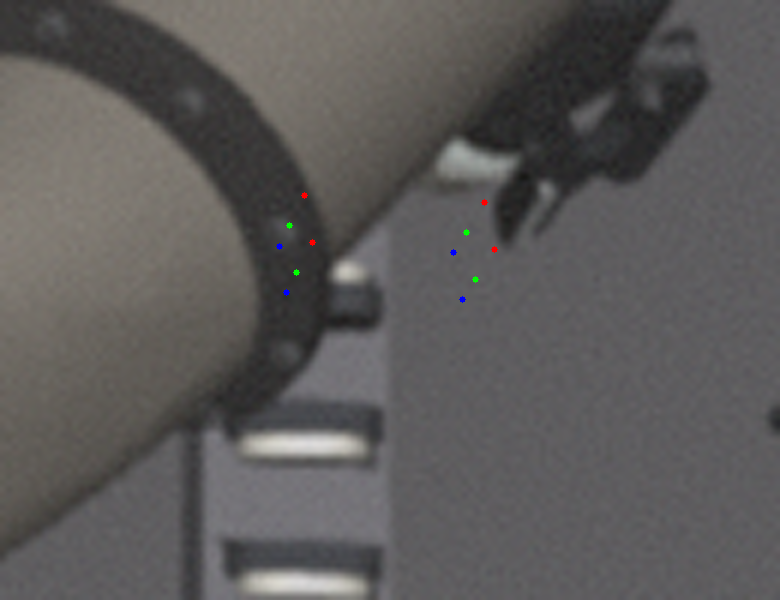

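Both views agree that the tips sit further back than stated. I'll descend to a depth that is safe under either reading, then compare fingers and lamp directly in the image.

>>> step_arm([
  [-0.002,0.0025,-0.135,0.002,0.0048,0.001],
  [-0.002,0.0025,-0.135,0.002,0.0048,0.001],
  [-0.002,0.0025,-0.135,0.002,0.0048,0.001],
  [-0.002,0.0025,-0.135,0.002,0.0048,0.001],
  [-0.002,0.0025,-0.135,0.002,0.0048,0.001],
], jaw=0)

```text
clock: 4.42
tcp_pos: [0.6044, -0.3516, 0.0522]
orientation: [-3.064, 0.034, 0.682]
contact_force: [-0.1, -0.4, 0.6]
grip_width: 0.0855
gripper_force: 0.0
```

```bash
python3 -c "
from h import *
s=eyes.grab_frame('side')[:,:,::-1].copy(); o=r.get_obs(); q=R.from_rotvec(o['orientation']); st()
w=o['grip_width']/2
x0,y0=330,240
c=cv2.resize(s[y0:y0+100,x0:x0+120],None,fx=6,fy=6,interpolation=cv2.INTER_CUBIC)
for i,d in enumerate([-.02,0,.014]):
  for y in (w,-w):
    for x in (-.011,.011):
      p=proj('side',o['tcp_pos']+q.apply((x,y,d)))[0]; cv2.circle(c,tuple(int(v) for v in (p-[x0,y0])*6),3,[(0,0,255),(0,255,0),(255,0,0),(0,255,255)][i],-1)
cv2.imwrite('pics/s3.png',c)
"
```

```text
t 4.47 tcp [ 0.6048 -0.352   0.053 ] q [-0.019  1.057  0.774  1.272 -0.435  1.422 -0.865] F [ 0.1 -0.1  0.4] w 0.0849 gf 0.0 psi -91.3 z [-0.422  0.007 -0.906]
```

View pics/s3.png

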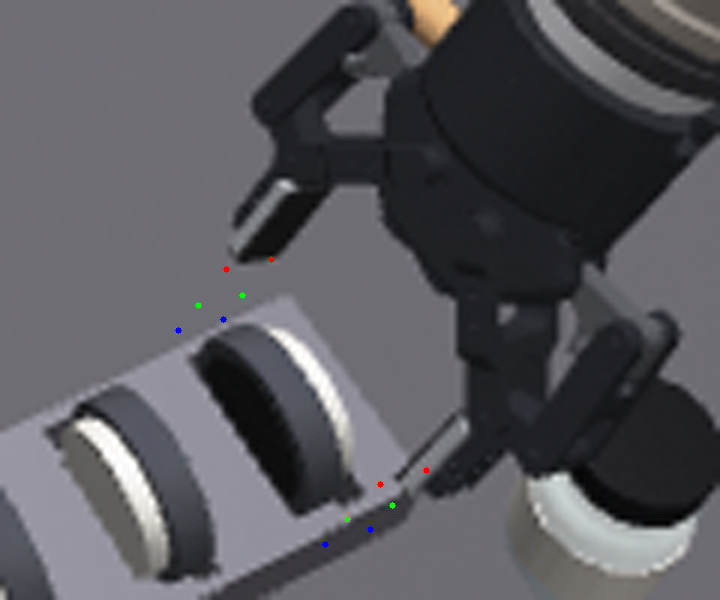

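The open tips are about 24 mm behind the TCP frame in the image. I'll lower by that amount and close gently. A width of about 64 mm means the lamp is gripped, and about 78 mm means the fingers are on the rack.

>>> step_arm([
  [-0.023,0.003,-0.047,0,0,0],
  [-0.023,0.003,-0.047,0,0,0],
  [-0.023,0.003,-0.047,0,0,0],
])

```text
clock: 4.72
tcp_pos: [0.5896, -0.349, 0.0229]
orientation: [-3.061, 0.035, 0.684]
contact_force: [0.4, 0.3, 0.0]
grip_width: 0.0851
gripper_force: 0.0
```

>>> step_arm([
  [0,0,0,0,0,0],
  [0,0,0,0,0,0],
  [0,0,0,0,0,0],
  [0,0,0,0,0,0],
], jaw=0.4, squeeze=20)

```text
clock: 5.05
tcp_pos: [0.5912, -0.3495, 0.0237]
orientation: [-3.064, 0.034, 0.68]
contact_force: [2.3, 2.2, 5.9]
grip_width: 0.063
gripper_force: 21.1
```

```bash
python3 -c "
from h import *
s=eyes.grab_frame('side')[:,:,::-1].copy(); st()
x0,y0=330,240
c=cv2.resize(s[y0:y0+100,x0:x0+120],None,fx=6,fy=6,interpolation=cv2.INTER_CUBIC)
cv2.imwrite('pics/s4.png',c)
"
```

```text
t 5.1 tcp [ 0.5912 -0.3495  0.0238] q [-0.024  1.071  0.761  1.322 -0.445  1.364 -0.855] F [1.  0.4 6.5] w 0.0629 gf 21.1 psi -91.2 z [-0.423  0.008 -0.906]
```

View pics/s4.png

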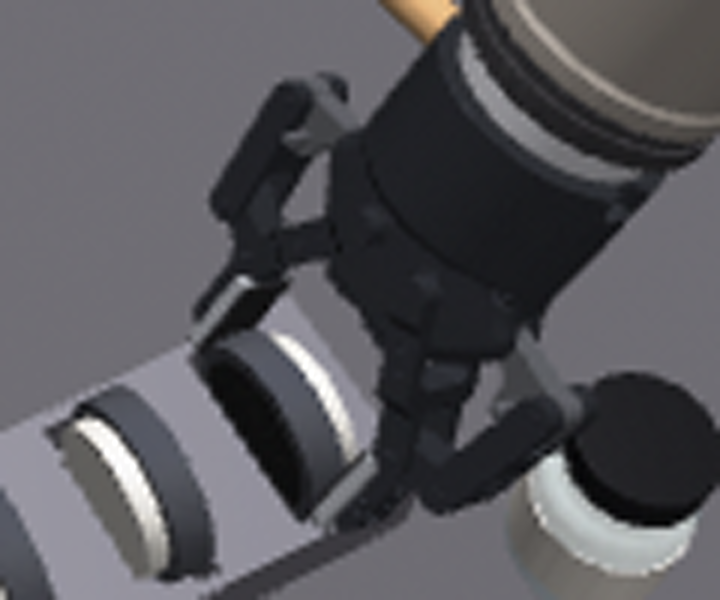

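Width is 63 mm with force on the pads, so the lamp is gripped. Now I'll firm up, lift, and plan the roll and carry.

>>> step_arm([
  [0,0,0,0,0,0],
  [0,0,0,0,0,0],
  [0,0,0.05,0,0,0],
  [0,0,0.1,0,0,0],
  [0,0,0.15,0,0,0],
], jaw=0.5, squeeze=60)

```text
clock: 5.52
tcp_pos: [0.59, -0.3488, 0.1127]
orientation: [-3.062, 0.034, 0.684]
contact_force: [0.2, 0.0, -1.7]
grip_width: 0.0612
gripper_force: 66.1
```

>>> step_arm([
  [0,0,0.15,0,0,0],
  [0,0,0.15,0,0,0],
  [0,0,0.15,0,0,0],
])

```text
clock: 5.77
tcp_pos: [0.5918, -0.3517, 0.2103]
orientation: [3.067, -0.036, -0.67]
contact_force: [0.3, -1.4, 0.1]
grip_width: 0.0613
gripper_force: 66.2
```

```bash
python3 -c "
from h import *
st()
S=-.025
plan(at([.60,-.15,.22],-90,15,S),at([.5983,-.0249,.14],-90,60,S))"
```

```text
t 5.77 tcp [ 0.5918 -0.3517  0.2103] q [-0.044  0.892  0.848  1.222 -0.357  1.614 -0.852] F [ 0.3 -1.4  0.1] w 0.0613 gf 66.2 psi -91.3 z [-0.417  0.003 -0.909]
  call rows x4: [0.0122, 0.1681, -0.0121, -0.0002, -0.1101, 0.0038]
  call rows x4: [0.0122, 0.1681, -0.0121, -0.0002, -0.1101, 0.0038]
-- end [ 0.6065 -0.15    0.1959]
  call rows x5: [0.0112, 0.1042, -0.057, 0.0, -0.125, 0.0]
  call rows x5: [0.0112, 0.1042, -0.057, 0.0, -0.125, 0.0]
-- end [ 0.62   -0.0249  0.1275]
```

>>> step_arm([
  [0.012,0.168,-0.012,0,-0.11,0.004],
  [0.012,0.168,-0.012,0,-0.11,0.004],
  [0.012,0.168,-0.012,0,-0.11,0.004],
  [0.012,0.168,-0.012,0,-0.11,0.004],
])

```text
clock: 6.1
tcp_pos: [0.5943, -0.2432, 0.1942]
orientation: [-3.127, 0.011, 0.143]
contact_force: [-1.1, -0.2, -1.4]
grip_width: 0.0612
gripper_force: 66.1
```

>>> step_arm([
  [0.012,0.168,-0.012,0,-0.11,0.004],
  [0.012,0.168,-0.012,0,-0.11,0.004],
  [0.012,0.168,-0.012,0,-0.11,0.004],
  [0.012,0.168,-0.012,0,-0.11,0.004],
])

```text
clock: 6.43
tcp_pos: [0.5995, -0.1423, 0.1847]
orientation: [-3.105, -0.011, -0.39]
contact_force: [-0.5, -0.4, -2.3]
grip_width: 0.0612
gripper_force: 66.1
```

>>> step_arm([
  [0.011,0.104,-0.057,0,-0.125,0],
  [0.011,0.104,-0.057,0,-0.125,0],
  [0.011,0.104,-0.057,0,-0.125,0],
  [0.011,0.104,-0.057,0,-0.125,0],
  [0.011,0.104,-0.057,0,-0.125,0],
])

```text
clock: 6.85
tcp_pos: [0.6148, -0.0861, 0.1668]
orientation: [-2.982, -0.015, -0.948]
contact_force: [2.2, 0.4, -1.1]
grip_width: 0.0613
gripper_force: 66.2
```

>>> step_arm([
  [0.011,0.104,-0.057,0,-0.125,0],
  [0.011,0.104,-0.057,0,-0.125,0],
  [0.011,0.104,-0.057,0,-0.125,0],
  [0.011,0.104,-0.057,0,-0.125,0],
  [0.011,0.104,-0.057,0,-0.125,0],
])

```text
clock: 7.27
tcp_pos: [0.629, -0.0357, 0.2507]
orientation: [-2.899, -0.032, -1.142]
contact_force: [0.1, -0.3, -0.9]
grip_width: 0.0617
gripper_force: 66.2
```

```bash
python3 -c "
from h import *
st()
S=-.025
plan(at([.5983,-.0249,.10],-90,60,S))
s=eyes.grab_frame('side')[:,:,::-1].copy();t=eyes.grab_frame('top')[:,:,::-1].copy()
c=np.hstack([cv2.resize(s[110:260,210:340],None,fx=3,fy=3),cv2.resize(t[130:280,210:340],None,fx=3,fy=3)])
cv2.imwrite('pics/p1.png',c)
"
```

```text
t 7.27 tcp [ 0.629  -0.0357  0.2507] q [-1.001  0.142  1.071  2.28  -1.365  0.171 -0.236] F [ 0.1 -0.3 -0.9] w 0.0617 gf 66.2 psi -88.4 z [ 0.682  0.032 -0.731]
  call rows x5: [-0.015, 0.018, -0.2719, -0.0039, -0.0944, -0.0098]
-- end [ 0.62   -0.0249  0.0875]
```

View pics/p1.png

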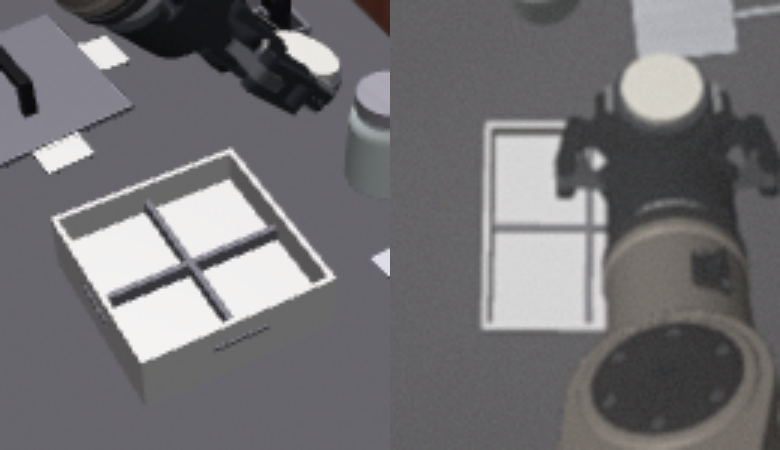

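The lens is up, but q5 and q6 are at their limits. I'll fit a kinematic model from the logged readings so I can find a reachable tilt and azimuth.

```bash
cat > fit.py <<'E'
from h import *
import itertools
from scipy.optimize import least_squares
D=[ # q, tcp, rotation
([-1.35909529,.47772421,.02232958,1.55638429,-.01150535,1.10931149,-.08309282],[.21202823,.64022715,.21870478],[-.500123,-3.101368,.002658]),
([-.561,.43,.614,1.658,-.262,1.138,-.416],[.6333,.009,.2509],[2.727,1.55,-.002])]
def fp(psi,z):
    z=np.array(z)/np.linalg.norm(z);p=np.radians(psi);y=np.array([np.cos(p),np.sin(p),0]);y[2]=-(y@z)/z[2];y/=np.linalg.norm(y)
    return R.from_matrix(np.c_[np.cross(y,z),y,z]).as_rotvec()
for q,t,psi,z in [([-.042,.963,.807,1.235,-.386,1.557,-.859],[.6033,-.3396,.1461],-90.4,[-.434,.013,-.901]),
([-.033,.97,.81,1.247,-.401,1.512,-.865],[.606,-.3514,.1329],-91.4,[-.409,.004,-.913]),
([-.019,1.057,.774,1.272,-.435,1.422,-.865],[.6048,-.352,.053],-91.3,[-.422,.007,-.906]),
([-.024,1.071,.761,1.322,-.445,1.364,-.855],[.5912,-.3495,.0238],-91.2,[-.423,.008,-.906]),
([-.044,.892,.848,1.222,-.357,1.614,-.852],[.5918,-.3517,.2103],-91.3,[-.417,.003,-.909]),
([-1.001,.142,1.071,2.28,-1.365,.171,-.236],[.629,-.0357,.2507],-88.4,[.682,.032,-.731])]: D.append((q,t,fp(psi,z)))
Q=np.array([d[0] for d in D]);T=np.array([d[1] for d in D]);O=R.from_rotvec([d[2] for d in D])
def ori_fk(sg,b,c,Q):
    return R.from_euler('z',b)*R.from_euler('ZYZ',Q[:,:3]*sg[:3])*R.from_euler('YZYZ'[:3],Q[:,3:6]*sg[3:6])*R.from_euler('Z',(Q[:,6]*sg[6]+c)[:,None])
best=[]
for sg in itertools.product([1,-1],repeat=7):
    sg=np.array(sg)
    for b0,c0 in itertools.product((0,2.1,4.2),(0,2.1,4.2)):
        f=lambda p:(ori_fk(sg,p[0],p[1],Q).inv()*O).as_rotvec().ravel()
        s=least_squares(f,[b0,c0],max_nfev=15); best.append((s.cost,tuple(int(v) for v in sg),s.x))
best.sort(key=lambda x:x[0])
for b in best[:6]: print(b)
E
python3 fit.py
```

```text
(np.float64(4.371885859638306e-06), (-1, 1, -1, 1, -1, 1, -1), array([6.28282931, 7.85406275]))
(np.float64(4.371885859639589e-06), (-1, 1, -1, 1, -1, 1, -1), array([-3.55996492e-04,  1.57087744e+00]))
(np.float64(4.371885859639591e-06), (-1, -1, -1, -1, -1, -1, -1), array([ 3.14123666, -1.57071521]))
(np.float64(4.371885859639794e-06), (-1, -1, -1, -1, -1, -1, -1), array([3.14123666, 4.71247009]))
(np.float64(4.371885859639811e-06), (-1, 1, -1, 1, -1, 1, -1), array([6.28282931, 1.57087744]))
(np.float64(4.3718858596398666e-06), (-1, 1, -1, 1, -1, 1, -1), array([6.28282931, 1.57087744]))
```

```bash
cat > kin.py <<'E'
from fit import *
SG=np.array([-1,1,-1,1,-1,1,-1])
def rots(q):
    out=[];Rc=R.identity()
    for i in range(7):
        Rc=Rc*R.from_euler('z' if i%2==0 else 'y',SG[i]*q[i]); out.append(Rc)
    return out
def mat(q): return np.hstack([k.as_matrix() for k in rots(q)])
def fitpos(Q,T,lam=1e-5):
    M=np.vstack([mat(q) for q in Q]); y=T.ravel()
    x=np.linalg.solve(M.T@M+lam*np.eye(21),M.T@y); return x,(M@x-y).reshape(-1,3)
def fitS(Q,T): # sparse: drop redundant
    # per-link x,y,z ; joint k odd(z) z redundant with next
    keep=[2,   1+3,5,   6+2,  9+0,9+1, 12+0,12+1,14, 16, 18+2]
    M=np.vstack([mat(q) for q in Q])[:,:]; return M
E
sed -i '/^best=\[\]/,$d' fit.py
python3 - <<'E'
from kin import *
np.set_printoptions(precision=4,suppress=True)
x,e=fitpos(Q,T); print(x.reshape(7,3)); print(np.abs(e).max(0))
# simple candidates
for keep in ([2,5,8,11,14,20],[0,2,5,8,11,14,18,20],[2,4,8,10,14,16,20],[0,2,4,8,9,10,14,15,16,18,20],[0,2,4,8,10,14,16,18,20]):
    M=np.vstack([mat(q) for q in Q])[:,keep]; s=np.linalg.lstsq(M,T.ravel(),rcond=1e-3); print(keep,s[0],np.abs(M@s[0]-T.ravel()).max())
E
```

```text
[[-0.0011 -0.0131  0.2888]
 [-0.     -0.0131  0.2672]
 [ 0.0013 -0.0168  0.2672]
 [-0.0087 -0.0168  0.2359]
 [ 0.0044 -0.0034  0.2359]
 [-0.0061 -0.0034  0.1688]
 [ 0.0043  0.0038  0.1688]]
[0.0004 0.0005 0.0005]
[2, 5, 8, 11, 14, 20] [0.3592 0.2332 0.2332 0.2679 0.2679 0.3157] 0.05473857671068205
[0, 2, 5, 8, 11, 14, 18, 20] [-0.0526  0.335   0.2684  0.2684  0.2706  0.2706 -0.004   0.34  ] 0.05657593484901666
[2, 4, 8, 10, 14, 16, 20] [ 0.2872 -0.0305  0.542  -0.0316  0.4724 -0.0003  0.339 ] 0.0005690415970248108
[0, 2, 4, 8, 9, 10, 14, 15, 16, 18, 20] [ 0.0003  0.2844 -0.0313  0.5419 -0.001  -0.0314  0.4711  0.002   0.0006
 -0.0024  0.3375] 0.0005990234278770434
[0, 2, 4, 8, 10, 14, 16, 18, 20] [ 0.0002  0.2871 -0.0307  0.5418 -0.0315  0.4721 -0.0001 -0.0002  0.3388] 0.0005871666541530374
```

```bash
cat >> kin.py <<'E'
KEEP=[2,4,8,10,14,16,20]
X=np.linalg.lstsq(np.vstack([mat(q) for q in Q])[:,KEEP],T.ravel(),rcond=1e-3)[0]
LO=np.array([-2.96,-.34,-1.41,.24,-1.37,.17,-2.96]);HI=np.array([2.96,2.1,1.46,2.44,4.51,1.92,2.96])
def fk(q):
    Rs=rots(q); M=np.hstack([k.as_matrix() for k in Rs])[:,KEEP]; return M@X, Rs[-1]*R.from_euler('z',np.pi/2)
def ik(P,O,q0,w=.02,m=.06):
    mid=np.array([0,.8,0,1.4,0,1.1,0])
    def f(q):
        p,o=fk(q); return np.r_[(p-P)*20,(o.inv()*O).as_rotvec()*5,w*(q-q0)]
    s=least_squares(f,np.clip(q0,LO+m+.01,HI-m-.01),bounds=(LO+m,HI-m),max_nfev=60); p,o=fk(s.x)
    return s.x,np.linalg.norm(p-P),(o.inv()*O).magnitude()
E
python3 - <<'E'
from kin import *
np.set_printoptions(precision=2,suppress=True)
q0=r.get_obs()["joints"]; print(q0)
c=[.5983,-.0249,.09]
for th in (50,60):
  for psi in range(-180,180,30):
    b=None
    for s in ([0,.8,0,1.4,0,1.1,0],q0,[0,.8,0,1.4,0,1.1,1.5],[0,.8,0,1.4,0,1.1,-1.5],[0,.8,.8,1.4,1,1.1,-1.5],[0,.8,-.8,1.4,1.5,1.1,1.5],[-1,.8,.8,1.4,3,1.1,1.5]):
        P,O=at(c,psi,th,-.025); z=ik(P,O,np.array(s,float),w=.003)
        if b is None or z[1]+z[2]<b[1]+b[2]: b=z
    print(th,psi,b[0] if b[1]+b[2]<.02 else "", round(b[1],3),round(b[2],3))
E
```

```text
[-1.01  0.14  1.08  2.28 -1.37  0.17 -0.24]
50 -180 [-0.42  0.75 -0.03  1.8   0.84  1.23  2.13] 0.0 0.0
50 -150 [ 0.04  0.73 -0.67  2.06  1.47  1.32  2.06] 0.0 0.0
50 -120 [-0.4   0.55  0.01  2.35  2.02  0.74  1.86] 0.0 0.0
50 -90 [ 0.97  1.08 -1.35  2.38  2.36  1.06  2.89] 0.001 0.002
50 -60 [ 1.05  0.84 -1.04  2.26  3.04  0.25  2.63] 0.0 0.0
50 -30 [-0.46  1.18  1.2   2.1   4.45  1.82  1.06] 0.0 0.0
50 0 [ 0.65  0.82 -0.46  1.73 -0.6   1.02  0.69] 0.0 0.0
50 30 [ 0.49  0.93 -0.42  1.45 -0.33  1.4   0.81] 0.0 0.0
50 60 [ 0.32  1.01 -0.4   1.25 -0.09  1.69  1.03] 0.0 0.0
50 90 [-0.04  1.01 -0.01  1.2  -0.03  1.8   1.53] 0.0 0.0
50 120 [-0.06  0.98 -0.25  1.28  0.39  1.77  1.7 ] 0.0 0.0
50 150 [-0.32  0.87 -0.02  1.51  0.54  1.51  2.03] 0.0 0.0
60 -180 [-0.5   0.83  0.02  1.77  0.89  1.34  2.06] 0.0 0.0
60 -150 [-0.08  0.8  -0.59  2.07  1.54  1.46  1.94] 0.0 0.0
60 -120 [ 0.19  0.79 -0.76  2.35  2.1   1.39  2.01] 0.0 0.0
60 -90  0.021 0.057
60 -60 [-0.14  0.75  0.49  2.38  4.01  1.23  1.27] 0.0 0.0
60 -30 [-0.3   1.09  0.97  2.1   4.45  1.8   1.18] 0.0 0.0
60 0 [ 0.72  0.92 -0.51  1.69 -0.65  1.11  0.76] 0.0 0.0
60 30 [ 0.53  1.03 -0.45  1.37 -0.38  1.53  0.82] 0.0 0.0
60 60 [ 0.33  1.12 -0.42  1.14 -0.13  1.86  1.01] 0.0 0.0
60 90  0.012 0.09
60 120 [-0.29  1.08  0.16  1.2   0.2   1.86  1.91] 0.0 0.0
60 150 [-0.22  0.97 -0.24  1.43  0.71  1.74  1.91] 0.0 0.0
```

The model is accurate to 0.6 mm. Approaching sideways (jaws along x, tool leaning from -y or +y) has comfortable joint angles, so I'll unwind and go that way.

```bash
python3 - <<'E'
from kin import *
np.set_printoptions(precision=2,suppress=True)
st(); S=-.025
W=[at([.60,-.14,.24],-80,5,S),at([.60,-.14,.24],-40,5,S),at([.60,-.10,.22],0,10,S),at([.5983,-.0249,.14],0,60,S)]
plan(*W)
q=r.get_obs()["joints"]
for w in W: q,a,b=ik(*w,q,w=.02); print(q,a,b)
E
```

```text
t 7.37 tcp [ 0.63 -0.03  0.25] q [-1.01  0.14  1.07  2.28 -1.36  0.17 -0.24] F [ 0.6  1.2 -1. ] w 0.0615 gf 66.2 psi -88.2 z [ 0.68  0.03 -0.73]
  call rows x4: [-0.0222, -0.0881, -0.0297, -0.0134, 0.1049, 0.0228]
  call rows x4: [-0.0222, -0.0881, -0.0297, -0.0134, 0.1049, 0.0228]
-- end [ 0.6  -0.14  0.22]
  call rows x4: [-0.0006, 0.0011, 0.0, -0.0, 0.0, 0.1111]
  call rows x4: [-0.0006, 0.0011, 0.0, -0.0, 0.0, 0.1111]
-- end [ 0.6  -0.14  0.22]
  call rows x4: [-0.0012, 0.0356, -0.0164, 0.0133, -0.0048, 0.111]
  call rows x4: [-0.0012, 0.0356, -0.0164, 0.0133, -0.0048, 0.111]
-- end [ 0.6 -0.1  0.2]
  call rows x5: [-0.0014, 0.077, -0.0566, 0.1389, 0.0, 0.0]
  call rows x5: [-0.0014, 0.077, -0.0566, 0.1389, 0.0, 0.0]
-- end [ 0.6  -0.    0.13]
[-0.67  0.63  1.21  1.82 -0.73  1.11 -0.61] 3.7931333715501583e-06 3.712543168509139e-05
[-0.55  0.55  1.02  1.78 -0.61  1.1  -0.01] 1.404241908230995e-06 1.337730351659352e-05
[-0.41  0.52  0.79  1.76 -0.59  1.13  0.61] 1.4413492306319411e-06 1.47578089705475e-05
[ 0.08  0.82  0.41  1.74 -1.16  1.56  1.1 ] 1.5734781883344862e-06 2.089354322383868e-05
```

>>> step_arm([
  [-0.022,-0.088,-0.03,-0.013,0.105,0.023],
  [-0.022,-0.088,-0.03,-0.013,0.105,0.023],
  [-0.022,-0.088,-0.03,-0.013,0.105,0.023],
  [-0.022,-0.088,-0.03,-0.013,0.105,0.023],
])

```text
clock: 7.7
tcp_pos: [0.6149, -0.092, 0.2307]
orientation: [-3.061, -0.149, -0.634]
contact_force: [2.6, 1.2, -1.5]
grip_width: 0.0614
gripper_force: 66.2
```

>>> step_arm([
  [-0.022,-0.088,-0.03,-0.013,0.105,0.023],
  [-0.022,-0.088,-0.03,-0.013,0.105,0.023],
  [-0.022,-0.088,-0.03,-0.013,0.105,0.023],
  [-0.022,-0.088,-0.03,-0.013,0.105,0.023],
])

```text
clock: 8.03
tcp_pos: [0.6039, -0.1423, 0.2105]
orientation: [-3.121, -0.274, -0.12]
contact_force: [1.2, 0.9, -1.3]
grip_width: 0.0613
gripper_force: 66.2
```

>>> step_arm([
  [0,0,0,0,0,0.11],
  [0,0,0,0,0,0.11],
  [0,0,0,0,0,0.11],
  [0,0,0,0,0,0.11],
])

```text
clock: 8.37
tcp_pos: [0.6007, -0.142, 0.2119]
orientation: [-3.01, -0.8, -0.128]
contact_force: [-0.3, 0.6, -0.1]
grip_width: 0.0613
gripper_force: 66.2
```

>>> step_arm([
  [0,0,0,0,0,0.11],
  [0,0,0,0,0,0.11],
  [0,0,0,0,0,0.11],
  [0,0,0,0,0,0.11],
])

```text
clock: 8.7
tcp_pos: [0.601, -0.1413, 0.2123]
orientation: [-2.818, -1.298, -0.12]
contact_force: [0.6, 0.4, -0.4]
grip_width: 0.0612
gripper_force: 66.2
```

```bash
python3 - <<'E'
from kin import *
st(); S=-.025
plan(at([.60,-.12,.22],0,10,S),at([.5983,-.0249,.14],0,60,S))
E
```

```text
t 8.7 tcp [ 0.601  -0.1413  0.2123] q [-0.506  0.522  0.953  1.782 -0.574  1.083 -0.049] F [ 0.6  0.4 -0.4] w 0.0612 gf 66.2 psi -40.5 z [ 0.055  0.066 -0.996]
  call rows x4: [-0.0008, 0.0214, -0.0141, 0.0135, -0.0052, 0.1125]
  call rows x4: [-0.0008, 0.0214, -0.0141, 0.0135, -0.0052, 0.1125]
-- end [ 0.6    -0.1157  0.1954]
  call rows x5: [-0.0014, 0.0937, -0.0566, 0.1389, 0.0, 0.0]
  call rows x5: [-0.0014, 0.0937, -0.0566, 0.1389, 0.0, 0.0]
-- end [ 0.5983 -0.0032  0.1275]
```

>>> step_arm([
  [-0.001,0.021,-0.014,0.0135,-0.005,0.1125],
  [-0.001,0.021,-0.014,0.0135,-0.005,0.1125],
  [-0.001,0.021,-0.014,0.0135,-0.005,0.1125],
  [-0.001,0.021,-0.014,0.0135,-0.005,0.1125],
])

```text
clock: 9.03
tcp_pos: [0.6004, -0.129, 0.2039]
orientation: [-2.51, -1.745, -0.155]
contact_force: [-0.9, -0.9, -0.8]
grip_width: 0.0616
gripper_force: 66.2
```

>>> step_arm([
  [-0.001,0.021,-0.014,0.0135,-0.005,0.1125],
  [-0.001,0.021,-0.014,0.0135,-0.005,0.1125],
  [-0.001,0.021,-0.014,0.0135,-0.005,0.1125],
  [-0.001,0.021,-0.014,0.0135,-0.005,0.1125],
])

```text
clock: 9.37
tcp_pos: [0.6001, -0.1162, 0.1955]
orientation: [-2.134, -2.128, -0.184]
contact_force: [-0.5, 0.1, -1.3]
grip_width: 0.0613
gripper_force: 66.2
```

>>> step_arm([
  [-0.001,0.094,-0.055,0.139,0,0],
  [-0.001,0.094,-0.055,0.139,0,0],
  [-0.001,0.094,-0.055,0.139,0,0],
  [-0.001,0.094,-0.055,0.139,0,0],
  [-0.001,0.094,-0.055,0.139,0,0],
])

```text
clock: 9.78
tcp_pos: [0.5982, -0.0632, 0.1604]
orientation: [-1.886, -1.859, -0.584]
contact_force: [-1.1, -0.8, -1.2]
grip_width: 0.0613
gripper_force: 66.2
```

>>> step_arm([
  [-0.001,0.094,-0.055,0.139,0,0],
  [-0.001,0.094,-0.055,0.139,0,0],
  [-0.001,0.094,-0.055,0.139,0,0],
  [-0.001,0.094,-0.055,0.139,0,0],
  [-0.001,0.094,-0.055,0.139,0,0],
])

```text
clock: 10.2
tcp_pos: [0.5977, -0.0041, 0.1263]
orientation: [-1.592, -1.576, -0.905]
contact_force: [-0.9, -0.6, -1.8]
grip_width: 0.0616
gripper_force: 66.2
```

```bash
python3 - <<'E'
from kin import *
s=eyes.grab_frame('side')[:,:,::-1].copy();t=eyes.grab_frame('top')[:,:,::-1].copy()
st(); S=-.025
c=np.hstack([cv2.resize(s[110:260,210:340],None,fx=3,fy=3),cv2.resize(t[130:280,210:340],None,fx=3,fy=3)])
cv2.imwrite('pics/p2.png',c)
plan(at([.5983,-.0249,.10],0,62,S))
o=r.get_obs(); q=R.from_rotvec(o['orientation'])
for n,x0,y0,off in(("side",210,110,0),("top",210,130,390)):
  print(n,[((proj(n,o['tcp_pos']+q.apply((0,0,d)))[0]-[x0,y0])*3+[off,0]).round() for d in(-.025,0)])
E
```

```text
t 10.3 tcp [ 0.5991 -0.0028  0.1292] q [ 0.136  0.803  0.33   1.733 -1.124  1.511  1.062] F [ 1.1 -0.6 -1.2] w 0.0612 gf 66.2 psi -0.0 z [-0.001  0.863 -0.505]
  call rows x2: [-0.0014, -0.0001, -0.0683, 0.0129, -0.0009, 0.0002]
-- end [ 0.5983 -0.0028  0.0883]
side [array([263., 191.]), array([249., 185.])]
top [array([640., 155.]), array([612., 158.])]
```

View pics/p2.png

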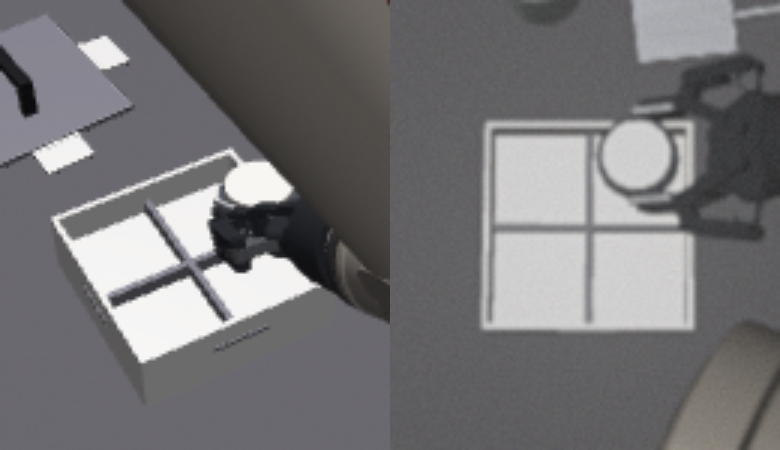

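The lamp is level, and its lens centre at (637,153) in the top view matches the prediction. I'll lower and release.

>>> step_arm([
  [-0.001,0,-0.05,0.012,0,0],
  [-0.001,0,-0.105,0.012,0,0],
  [-0.001,0,-0.108,0.012,0,0],
  [-0.001,0,-0.108,0.012,0,0],
  [-0.001,0,-0.108,0.012,0,0],
])

```text
clock: 10.72
tcp_pos: [0.5993, -0.0022, 0.0672]
orientation: [-1.557, -1.563, -0.938]
contact_force: [0.5, -0.1, -1.3]
grip_width: 0.0615
gripper_force: 66.2
```

>>> step_arm([
  [0,0,0,0,0,0],
  [0,0,0,0,0,0],
  [0,0,0,0,0,0],
  [0,-0.03,0.02,0,0,0],
  [0,-0.06,0.06,0,0,0],
], jaw=0)

```text
clock: 11.13
tcp_pos: [0.5971, -0.0372, 0.1004]
orientation: [-1.555, -1.557, -0.935]
contact_force: [-1.0, -0.5, -0.6]
grip_width: 0.0853
gripper_force: 0.0
```

>>> step_arm([
  [0,-0.1,0.12,-0.1,0,0],
  [0,-0.1,0.14,-0.139,0,0],
  [0,-0.1,0.14,-0.139,0,0],
  [0,-0.1,0.14,-0.139,0,0],
])

```text
clock: 11.47
tcp_pos: [0.6016, -0.1033, 0.1929]
orientation: [-1.859, -1.862, -0.626]
contact_force: [1.1, 0.9, -0.8]
grip_width: 0.0855
gripper_force: 0.0
```

```bash
python3 - <<'E'
from kin import *
np.set_printoptions(precision=2,suppress=True)
s=eyes.grab_frame('side')[:,:,::-1].copy();t=eyes.grab_frame('top')[:,:,::-1].copy()
c=np.hstack([cv2.resize(s[110:260,210:340],None,fx=3,fy=3),cv2.resize(t[130:280,210:340],None,fx=3,fy=3)])
cv2.imwrite('pics/p3.png',c)
st(); S=-.025
B=[.545,-.3486]
W=[at([.60,-.12,.22],-45,0,S),at(B+[.13],-91.2,25,S),at(B+[.0485],-91.2,25,S)]
plan(*W); q=r.get_obs()["joints"]
for w in W: q,a,b=ik(*w,q,w=.02); print(q,a,b)
E
```

```text
t 11.57 tcp [ 0.6  -0.1   0.19] q [ 0.01  0.62  0.53  1.68 -0.87  1.4   0.88] F [ 0.3  1.3 -0.3] w 0.0855 gf 0.0 psi 0.2 z [ 0.   0.6 -0.8]
  call rows x6: [-0.0, -0.019, 0.0047, -0.097, 0.0412, -0.1216]
  call rows x6: [-0.0, -0.019, 0.0047, -0.097, 0.0412, -0.1216]
-- end [ 0.6  -0.12  0.2 ]
  call rows x5: [-0.037, -0.1907, -0.073, 0.0266, -0.0662, -0.1262]
  call rows x5: [-0.037, -0.1907, -0.073, 0.0266, -0.0662, -0.1262]
-- end [ 0.56 -0.35  0.11]
  call rows x3: [0.0, 0.0, -0.1358, 0.0, 0.0, 0.0]
-- end [ 0.56 -0.35  0.03]
[-0.67  0.67  1.16  1.79 -0.68  1.14 -0.07] 1.0316925586546497e-05 4.009212208681152e-05
[-0.09  0.62  0.9   2.05 -1.31  0.74  0.09] 6.036572085548509e-06 5.626013474711102e-05
[ 0.33  0.61  0.33  2.05 -1.31  0.42  0.18] 8.787888371161347e-06 9.64612999653313e-05
```

View pics/p3.png

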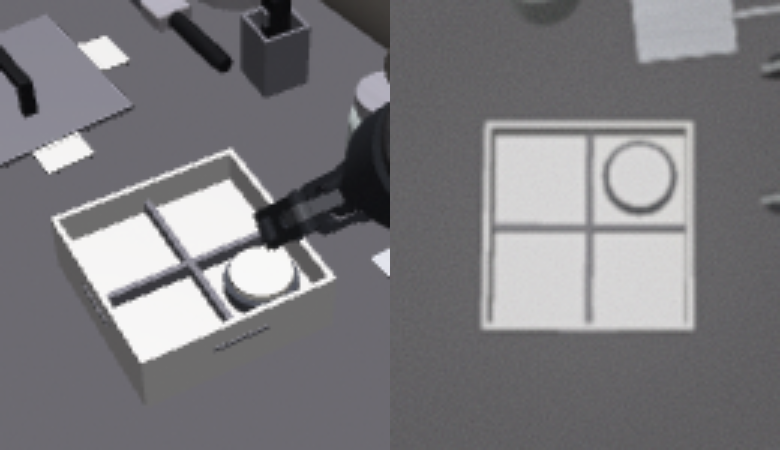

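Lamp 1 lies flat in its pocket, lens up (ring at about (640,177) in the crop). For the other lamps I'll simulate joint paths with small IK steps first.

```bash
cat >> kin.py <<'E'
from scipy.spatial.transform import Slerp
def sim(q,W,n=6,name=""):
    p,o=fk(q)
    for P,O in W:
        sl=Slerp([0,1],R.concatenate([o,O]))
        for t in np.linspace(0,1,n+1)[1:]:
            q,a,b=ik(p+t*(np.array(P)-p),sl(t),q,w=.02,m=.005)
        print(name,np.round(q,2),"err",round(a,4),round(b,3)); p,o=np.array(P),O
    return q
E
python3 - <<'E'
from kin import *
S=-.025; q0=r.get_obs()["joints"]
L={'B':[.545,-.3486],'C':[.487,-.3474],'D':[.429,-.3462]}
K={'B':[.5969,.0611],'C':[.5123,-.0263],'D':[.5109,.0597]}
for n,al,sg in(('B',20,1),('B',15,1),('C',20,1),('D',-20,-1)):
    c=L[n];k=K[n]
    W=[at([.60,-.12,.22],-45,0,S),at(c+[.13],-91.2,al,S),at(c+[.0485],-91.2,al,S),at(c+[.2],-91.2,al,S),at([.58,-.12,.22],-45,0,S),at(k+[.15],0,-sg*62,S),at(k+[.076],0,-sg*62,S)]
    print(al);sim(q0,W,name=n)
E
```

```text
20
B [-0.59  0.58  1.    1.78 -0.55  1.08 -0.19] err 0.0 0.0
B [-0.09  0.62  0.89  1.99 -1.13  0.75 -0.09] err 0.0 0.0
B [ 0.01  0.73  0.74  2.02 -1.33  0.65  0.1 ] err 0.0 0.0
B [-0.19  0.55  1.02  1.95 -0.99  0.84 -0.22] err 0.0 0.0
B [-0.63  0.55  1.02  1.83 -0.54  1.07 -0.18] err 0.0 0.0
B [-1.25  1.17  1.09  1.72  0.03  1.12 -0.35] err 0.0 0.0
B [-1.23  1.27  1.02  1.71 -0.02  1.07 -0.41] err 0.0 0.0
15
B [-0.59  0.58  1.    1.78 -0.55  1.08 -0.19] err 0.0 0.0
B [-0.13  0.67  0.94  1.94 -1.02  0.81 -0.21] err 0.0 0.0
B [-0.04  0.76  0.8   1.97 -1.19  0.7  -0.06] err 0.0 0.0
B [-0.21  0.6   1.05  1.89 -0.9   0.92 -0.31] err 0.0 0.0
B [-0.62  0.55  1.02  1.83 -0.53  1.06 -0.18] err 0.0 0.0
B [-1.25  1.17  1.09  1.72  0.04  1.12 -0.36] err 0.0 0.0
B [-1.22  1.26  1.02  1.71 -0.01  1.07 -0.41] err 0.0 0.0
20
C [-0.59  0.58  1.    1.78 -0.55  1.08 -0.19] err 0.0 0.0
C [-0.07  0.56  0.9   2.1  -1.13  0.72  0.01] err 0.0 0.0
C [ 0.07  0.66  0.71  2.13 -1.36  0.62  0.23] err 0.0 0.0
C [-0.18  0.46  1.04  2.05 -0.95  0.8  -0.16] err 0.0 0.0
C [-0.62  0.55  1.01  1.83 -0.53  1.06 -0.19] err 0.0 0.0
C [-1.31  1.12  1.13  2.01  0.07  0.9  -0.36] err 0.0 0.0
C [-1.27  1.22  1.03  2.    0.    0.84 -0.42] err 0.0 0.0
-20
D [-0.59  0.58  1.    1.78 -0.55  1.08 -0.19] err 0.0 0.0
D [-0.22  0.89  1.12  1.8  -0.57  1.22 -0.49] err 0.0 0.0
D [-0.18  0.99  1.02  1.83 -0.66  1.1  -0.47] err 0.0 0.0
D [-0.26  0.82  1.19  1.75 -0.5   1.33 -0.51] err 0.0 0.0
D [-0.62  0.55  1.02  1.83 -0.53  1.06 -0.18] err 0.0 0.0
D [-0.01  0.7   0.39  2.02 -1.22  1.46  1.2 ] err 0.0 0.0
D [ 0.02  0.84  0.35  2.01 -1.28  1.42  1.32] err 0.0 0.0
```

```bash
python3 - <<'E'
from kin import *
S=-.025; B=[.545,-.3486]
plan(at([.60,-.12,.22],-45,0,S),at(B+[.13],-91.2,15,S),at(B+[.046],-91.2,15,S))
E
```

```text
call rows x6: [-0.0, -0.019, 0.0047, -0.097, 0.0412, -0.1216]
  call rows x6: [-0.0, -0.019, 0.0047, -0.097, 0.0412, -0.1216]
-- end [ 0.6   -0.12   0.195]
  call rows x5: [-0.0404, -0.1906, -0.0743, 0.016, -0.0397, -0.1276]
  call rows x5: [-0.0404, -0.1906, -0.0743, 0.016, -0.0397, -0.1276]
-- end [ 0.5515 -0.3487  0.1059]
  call rows x4: [0.0, 0.0, -0.14, 0.0, 0.0, 0.0]
-- end [ 0.5515 -0.3487  0.0219]
```

>>> step_arm([
  [0,-0.019,0.005,-0.097,0.041,-0.1216],
  [0,-0.019,0.005,-0.097,0.041,-0.1216],
  [0,-0.019,0.005,-0.097,0.041,-0.1216],
  [0,-0.019,0.005,-0.097,0.041,-0.1216],
  [0,-0.019,0.005,-0.097,0.041,-0.1216],
])

```text
clock: 11.98
tcp_pos: [0.598, -0.1058, 0.1873]
orientation: [-2.408, -1.588, -0.337]
contact_force: [0.1, -0.2, -0.2]
grip_width: 0.0855
gripper_force: 0.0
```

>>> step_arm([
  [0,-0.019,0.005,-0.097,0.041,-0.1216],
  [0,-0.019,0.005,-0.097,0.041,-0.1216],
  [0,-0.019,0.005,-0.097,0.041,-0.1216],
  [0,-0.019,0.005,-0.097,0.041,-0.1216],
  [0,-0.019,0.005,-0.097,0.041,-0.1216],
])

```text
clock: 12.4
tcp_pos: [0.5989, -0.117, 0.1887]
orientation: [-2.898, -1.199, 0.007]
contact_force: [0.7, 0.8, -0.7]
grip_width: 0.0854
gripper_force: 0.0
```

>>> step_arm([
  [-0.04,-0.19,-0.074,0.016,-0.04,-0.1276],
  [-0.04,-0.19,-0.074,0.016,-0.04,-0.1276],
  [-0.04,-0.19,-0.074,0.016,-0.04,-0.1276],
  [-0.04,-0.19,-0.074,0.016,-0.04,-0.1276],
  [-0.04,-0.19,-0.074,0.016,-0.04,-0.1276],
])

```text
clock: 12.82
tcp_pos: [0.5696, -0.2405, 0.1449]
orientation: [-3.077, -0.576, -0.209]
contact_force: [-0.4, -0.2, -0.3]
grip_width: 0.0856
gripper_force: 0.0
```

>>> step_arm([
  [-0.04,-0.19,-0.074,0.016,-0.04,-0.1276],
  [-0.04,-0.19,-0.074,0.016,-0.04,-0.1276],
  [-0.04,-0.19,-0.074,0.016,-0.04,-0.1276],
  [-0.04,-0.19,-0.074,0.016,-0.04,-0.1276],
  [-0.04,-0.19,-0.074,0.016,-0.04,-0.1276],
])

```text
clock: 13.23
tcp_pos: [0.5469, -0.3523, 0.1008]
orientation: [-3.112, 0.049, -0.412]
contact_force: [-0.1, 0.2, -0.1]
grip_width: 0.0855
gripper_force: 0.0
```

```bash
python3 - <<'E'
from kin import *
st();S=-.025; B=[.545,-.3486]
plan(at(B+[.046],-91.2,15,S))
E
```

```text
t 13.23 tcp [ 0.5469 -0.3523  0.1008] q [-0.099  0.657  0.901  1.944 -1.014  0.794 -0.211] F [-0.1  0.2 -0.1] w 0.0855 gf 0.0 psi -91.8 z [ 0.26  -0.002 -0.966]
  call rows x3: [0.0075, 0.0059, -0.1315, -0.0018, 0.0005, 0.0031]
-- end [ 0.5515 -0.3487  0.0219]
```

>>> step_arm([
  [0.006,0.003,-0.06,0,0,0.002],
  [0.006,0.003,-0.11,0,0,0.002],
  [0.006,0.003,-0.13,0,0,0.002],
  [0.006,0.003,-0.13,0,0,0.002],
  [0.006,0.003,-0.13,0,0,0.002],
])

```text
clock: 13.65
tcp_pos: [0.5544, -0.3472, 0.0244]
orientation: [-3.112, 0.028, -0.414]
contact_force: [0.6, -1.4, 1.2]
grip_width: 0.0853
gripper_force: 0.0
```

>>> step_arm([
  [0,0,0,0,0,0],
  [0,0,0,0,0,0],
  [0,0,0,0,0,0],
  [0,0,0,0,0,0],
], jaw=0.5, squeeze=20)

```text
clock: 13.98
tcp_pos: [0.5552, -0.3483, 0.0263]
orientation: [-3.113, 0.032, -0.42]
contact_force: [-0.9, 1.2, 6.1]
grip_width: 0.0627
gripper_force: 20.8
```

```bash
python3 - <<'E'
from kin import *
st()
E
```

```text
t 13.98 tcp [ 0.5552 -0.3483  0.0263] q [-0.017  0.746  0.766  1.965 -1.165  0.688 -0.077] F [-0.9  1.2  6.1] w 0.0627 gf 20.8 psi -91.1 z [ 0.265 -0.002 -0.964]
```

>>> step_arm([
  [0,0,0,0,0,0],
  [0,0,0,0,0,0],
  [0,0,0.06,0,0,0],
  [0,0,0.12,0,0,0],
  [0,0,0.18,0,0,0],
], squeeze=60)

```text
clock: 14.4
tcp_pos: [0.5533, -0.3476, 0.1338]
orientation: [-3.113, 0.033, -0.413]
contact_force: [0.4, -1.2, -1.0]
grip_width: 0.0606
gripper_force: 66.8
```

>>> step_arm([
  [0,0,0.1,0,0,0],
  [0,0,0.1,0,0,0],
  [0,0,0.1,0,0,0],
])

```text
clock: 14.65
tcp_pos: [0.5558, -0.35, 0.1982]
orientation: [3.109, -0.032, 0.427]
contact_force: [0.2, -0.3, -0.8]
grip_width: 0.0609
gripper_force: 66.9
```

```bash
python3 - <<'E'
from kin import *
st();S=-.016
W=[at([.58,-.15,.22],-45,0,S),at([.59,-.02,.22],0,-20,S),at([.5969,.0611,.15],0,-68,S),at([.5969,.0611,.077],0,-68,S)]
plan(*W); sim(r.get_obs()["joints"],W)
E
```

```text
t 14.65 tcp [ 0.5558 -0.35    0.1982] q [-0.209  0.555  1.043  1.868 -0.85   0.926 -0.364] F [ 0.2 -0.3 -0.8] w 0.0609 gf 66.9 psi -91.2 z [ 0.269 -0.006 -0.963]
  call rows x5: [0.0202, 0.1667, 0.0048, -0.0166, 0.0414, 0.1275]
  call rows x5: [0.0202, 0.1667, 0.0048, -0.0166, 0.0414, 0.1275]
-- end [ 0.58  -0.15   0.204]
  call rows x5: [0.0083, 0.1038, 0.0008, -0.0527, 0.0218, 0.1237]
  call rows x5: [0.0083, 0.1038, 0.0008, -0.0527, 0.0218, 0.1237]
-- end [ 0.59   -0.0255  0.205 ]
  call rows x5: [0.0058, 0.0598, -0.0508, -0.1333, 0.0, 0.0]
  call rows x5: [0.0058, 0.0598, -0.0508, -0.1333, 0.0, 0.0]
-- end [0.5969 0.0463 0.144 ]
  call rows x3: [0.0, 0.0, -0.1217, 0.0, 0.0, 0.0]
-- end [0.5969 0.0463 0.071 ]
 [-0.54  0.53  0.97  1.8  -0.49  1.07 -0.17] err 0.0 0.0
 [-0.93  0.54  0.94  1.83 -0.1   1.   -0.01] err 0.0 0.0
 [-1.25  1.2   1.04  1.68  0.13  1.19 -0.44] err 0.0 0.0
 [-1.22  1.29  0.98  1.67  0.08  1.14 -0.5 ] err 0.0 0.0
```

>>> step_arm([
  [0.02,0.167,0.005,-0.0166,0.0414,0.1275],
  [0.02,0.167,0.005,-0.0166,0.0414,0.1275],
  [0.02,0.167,0.005,-0.0166,0.0414,0.1275],
  [0.02,0.167,0.005,-0.0166,0.0414,0.1275],
  [0.02,0.167,0.005,-0.0166,0.0414,0.1275],
])

```text
clock: 15.07
tcp_pos: [0.567, -0.2449, 0.1946]
orientation: [-3.073, -0.607, -0.204]
contact_force: [0.2, -0.5, 0.0]
grip_width: 0.0605
gripper_force: 66.9
```

>>> step_arm([
  [0.02,0.167,0.005,-0.0166,0.0414,0.1275],
  [0.02,0.167,0.005,-0.0166,0.0414,0.1275],
  [0.02,0.167,0.005,-0.0166,0.0414,0.1275],
  [0.02,0.167,0.005,-0.0166,0.0414,0.1275],
  [0.02,0.167,0.005,-0.0166,0.0414,0.1275],
])

```text
clock: 15.48
tcp_pos: [0.5784, -0.1458, 0.1976]
orientation: [-2.9, -1.205, 0.014]
contact_force: [0.1, 0.1, -1.6]
grip_width: 0.0606
gripper_force: 66.9
```

>>> step_arm([
  [0.008,0.104,0.001,-0.0527,0.0218,0.1237],
  [0.008,0.104,0.001,-0.0527,0.0218,0.1237],
  [0.008,0.104,0.001,-0.0527,0.0218,0.1237],
  [0.008,0.104,0.001,-0.0527,0.0218,0.1237],
  [0.008,0.104,0.001,-0.0527,0.0218,0.1237],
])

```text
clock: 15.9
tcp_pos: [0.582, -0.0848, 0.1981]
orientation: [2.505, 1.665, -0.204]
contact_force: [0.1, -0.2, -1.5]
grip_width: 0.0607
gripper_force: 66.9
```

>>> step_arm([
  [0.008,0.104,0.001,-0.0527,0.0218,0.1237],
  [0.008,0.104,0.001,-0.0527,0.0218,0.1237],
  [0.008,0.104,0.001,-0.0527,0.0218,0.1237],
  [0.008,0.104,0.001,-0.0527,0.0218,0.1237],
  [0.008,0.104,0.001,-0.0527,0.0218,0.1237],
])

```text
clock: 16.32
tcp_pos: [0.5865, -0.023, 0.1987]
orientation: [2.033, 2.025, -0.371]
contact_force: [0.2, 0.3, -1.1]
grip_width: 0.0607
gripper_force: 66.9
```

>>> step_arm([
  [0.006,0.06,-0.051,-0.1333,0,0],
  [0.006,0.06,-0.051,-0.1333,0,0],
  [0.006,0.06,-0.051,-0.1333,0,0],
  [0.006,0.06,-0.051,-0.1333,0,0],
  [0.006,0.06,-0.051,-0.1333,0,0],
])

```text
clock: 16.73
tcp_pos: [0.5907, 0.0147, 0.1665]
orientation: [1.768, 1.763, -0.729]
contact_force: [0.1, 0.4, -1.2]
grip_width: 0.0605
gripper_force: 66.9
```

>>> step_arm([
  [0.006,0.06,-0.051,-0.1333,0,0],
  [0.006,0.06,-0.051,-0.1333,0,0],
  [0.006,0.06,-0.051,-0.1333,0,0],
  [0.006,0.06,-0.051,-0.1333,0,0],
  [0.006,0.06,-0.051,-0.1333,0,0],
])

```text
clock: 17.15
tcp_pos: [0.5945, 0.0488, 0.136]
orientation: [1.485, 1.477, -1.013]
contact_force: [1.0, 0.5, -0.2]
grip_width: 0.0606
gripper_force: 67.0
```

```bash
cat >> h.py <<'E'
def lens(x,y,z=.05,rad=.05,n='top'):
    # bright blobs: find circle (lens/rim) near the point with Hough, return world
    im=eyes.grab_frame(n); g=cv2.cvtColor(im,cv2.COLOR_RGB2GRAY); p=proj(n,[[x,y,z]])[0]; k=6
    x0,y0=(p-32).astype(int); c=cv2.resize(g[y0:y0+64,x0:x0+64],None,fx=k,fy=k,interpolation=cv2.INTER_CUBIC)
    c=cv2.GaussianBlur(c,(9,9),0)
    m=cv2.HoughCircles(c,cv2.HOUGH_GRADIENT,1.5,60,param1=60,param2=20,minRadius=50,maxRadius=95)
    if m is None: return None
    m=m[0][:3]; return [np.round(np.r_[back(n,v[:2]/k+[x0,y0],z)[0],v[2]/k],4) for v in m]
E
python3 - <<'E'
from kin import *
st();S=-.016
plan(at([.5969,.0611,.077],0,-68,S))
print(lens(.5969,.0611,.16))
print(lens(.5983,-.0249,.05))
E
```

```text
t 17.15 tcp [0.5945 0.0488 0.136 ] q [-1.248  1.211  1.032  1.679  0.131  1.195 -0.454] F [ 1.   0.5 -0.2] w 0.0606 gf 67.0 psi -0.3 z [-0.006 -0.931 -0.366]
  call rows x3: [0.004, -0.0042, -0.1082, 0.0029, -0.0005, 0.0019]
-- end [0.5969 0.0463 0.071 ]
[array([ 0.5924,  0.0618,  0.16  , 14.5833]), array([ 0.5667,  0.0422,  0.16  , 13.7583]), array([0.5707, 0.0771, 0.16  , 9.5583])]
[array([ 0.5972, -0.0245,  0.05  , 12.4833]), array([6.07200e-01, 6.00000e-04, 5.00000e-02, 1.51333e+01]), array([ 0.6177, -0.0421,  0.05  , 11.2583])]
```

>>> step_arm([
  [0.004,-0.004,-0.05,0.003,0,0],
  [0.004,-0.004,-0.105,0.003,0,0],
  [0.004,-0.004,-0.11,0.003,0,0],
  [0.004,-0.004,-0.11,0.003,0,0],
  [0.004,-0.004,-0.11,0.003,0,0],
])

```text
clock: 17.67
tcp_pos: [0.5978, 0.0457, 0.0752]
orientation: [1.495, 1.483, -1.003]
contact_force: [0.3, 0.1, -1.5]
grip_width: 0.0606
gripper_force: 67.0
```

>>> step_arm([
  [0,0,0,0,0,0],
  [0,0,0,0,0,0],
  [0,0,0,0,0,0],
  [0,0.03,0.02,0,0,0],
  [0,0.06,0.06,0,0,0],
], jaw=0)

```text
clock: 18.08
tcp_pos: [0.5955, 0.0822, 0.1072]
orientation: [1.491, 1.485, -1.01]
contact_force: [-1.0, 0.5, -0.9]
grip_width: 0.0855
gripper_force: 0.0
```

>>> step_arm([
  [0,0.05,0.12,0.1,0,0],
  [0,0,0.18,0.139,0,0],
  [0,-0.05,0.18,0.139,0,0],
  [0,-0.1,0.18,0.139,0,0],
  [0,-0.1,0.18,0.139,0,0],
])

```text
clock: 18.5
tcp_pos: [0.5959, 0.0102, 0.2243]
orientation: [1.808, 1.766, -0.698]
contact_force: [-1.0, -2.4, 0.3]
grip_width: 0.085
gripper_force: 0.0
```

```bash
python3 - <<'E'
from kin import *
st();S=-.022; C=[.489,-.3474]
print(lens(.5969,.0611,.05))
W=[at([.58,-.15,.22],-45,0,S),at(C+[.13],-91.2,15,S),at(C+[.046],-91.2,15,S)]
plan(*W); sim(r.get_obs()["joints"],W)
E
```

```text
t 18.5 tcp [0.5959 0.0102 0.2243] q [-1.161  0.782  1.074  1.755  0.065  1.118 -0.24 ] F [-1.  -2.4  0.3] w 0.085 gf 0.0 psi -1.2 z [-0.009 -0.677 -0.736]
[array([ 0.5917,  0.0696,  0.05  , 15.6833]), array([ 0.6104,  0.0418,  0.05  , 14.0333]), array([ 6.08000e-01, -9.60000e-03,  5.00000e-02,  1.23583e+01])]
  call rows x6: [-0.0132, -0.1379, -0.0191, 0.112, -0.0469, -0.1165]
  call rows x6: [-0.0132, -0.1379, -0.0191, 0.112, -0.0469, -0.1165]
-- end [ 0.58  -0.15   0.198]
  call rows x5: [-0.0711, -0.1646, -0.0744, 0.016, -0.0397, -0.1276]
  call rows x5: [-0.0711, -0.1646, -0.0744, 0.016, -0.0397, -0.1276]
-- end [ 0.4947 -0.3475  0.1087]
  call rows x4: [0.0, 0.0, -0.14, 0.0, 0.0, 0.0]
-- end [ 0.4947 -0.3475  0.0247]
 [-0.54  0.54  0.98  1.81 -0.51  1.07 -0.16] err 0.0 0.0
 [-0.11  0.58  0.93  2.04 -0.99  0.76 -0.14] err 0.0 0.0
 [ 0.02  0.69  0.76  2.08 -1.19  0.65  0.04] err 0.0 0.0
```

>>> step_arm([
  [-0.013,-0.138,-0.019,0.112,-0.047,-0.1165],
  [-0.013,-0.138,-0.019,0.112,-0.047,-0.1165],
  [-0.013,-0.138,-0.019,0.112,-0.047,-0.1165],
  [-0.013,-0.138,-0.019,0.112,-0.047,-0.1165],
  [-0.013,-0.138,-0.019,0.112,-0.047,-0.1165],
])

```text
clock: 18.97
tcp_pos: [0.5889, -0.0638, 0.2069]
orientation: [2.382, 1.558, -0.386]
contact_force: [0.1, -0.8, 0.9]
grip_width: 0.0851
gripper_force: 0.0
```

>>> step_arm([
  [-0.013,-0.138,-0.019,0.112,-0.047,-0.1165],
  [-0.013,-0.138,-0.019,0.112,-0.047,-0.1165],
  [-0.013,-0.138,-0.019,0.112,-0.047,-0.1165],
  [-0.013,-0.138,-0.019,0.112,-0.047,-0.1165],
  [-0.013,-0.138,-0.019,0.112,-0.047,-0.1165],
])

```text
clock: 19.38
tcp_pos: [0.58, -0.1458, 0.1939]
orientation: [2.895, 1.208, -0.0]
contact_force: [-0.5, -0.2, -0.1]
grip_width: 0.0856
gripper_force: 0.0
```

>>> step_arm([
  [-0.071,-0.165,-0.074,0.016,-0.04,-0.1276],
  [-0.071,-0.165,-0.074,0.016,-0.04,-0.1276],
  [-0.071,-0.165,-0.074,0.016,-0.04,-0.1276],
  [-0.071,-0.165,-0.074,0.016,-0.04,-0.1276],
  [-0.071,-0.165,-0.074,0.016,-0.04,-0.1276],
])

```text
clock: 19.8
tcp_pos: [0.5367, -0.2415, 0.1474]
orientation: [3.067, 0.614, 0.2]
contact_force: [-0.1, 0.6, -0.0]
grip_width: 0.0854
gripper_force: 0.0
```

>>> step_arm([
  [-0.071,-0.165,-0.074,0.016,-0.04,-0.1276],
  [-0.071,-0.165,-0.074,0.016,-0.04,-0.1276],
  [-0.071,-0.165,-0.074,0.016,-0.04,-0.1276],
  [-0.071,-0.165,-0.074,0.016,-0.04,-0.1276],
  [-0.071,-0.165,-0.074,0.016,-0.04,-0.1276],
])

```text
clock: 20.22
tcp_pos: [0.4957, -0.3396, 0.1033]
orientation: [3.107, -0.012, 0.401]
contact_force: [1.1, 0.1, 0.3]
grip_width: 0.0854
gripper_force: 0.0
```

```bash
python3 - <<'E'
from kin import *
st();S=-.022; C=[.489,-.3474]
print(lens(.5969,.0611,.05))
plan(at(C+[.046],-91.2,15,S))
E
```

```text
t 20.22 tcp [ 0.4957 -0.3396  0.1033] q [-0.105  0.57   0.899  2.054 -0.974  0.731 -0.157] F [1.1 0.1 0.3] w 0.0854 gf 0.0 psi -90.5 z [ 0.254 -0.01  -0.967]
[array([ 0.5971,  0.062 ,  0.05  , 10.1583]), array([ 0.5991, -0.0187,  0.05  , 10.1083]), array([ 0.608 ,  0.0321,  0.05  , 12.1083])]
  call rows x3: [-0.0046, -0.0153, -0.1319, 0.0024, -0.0013, -0.0056]
-- end [ 0.4947 -0.3475  0.0247]
```

>>> step_arm([
  [-0.002,-0.01,-0.06,0.002,0,-0.004],
  [-0.002,-0.01,-0.11,0.002,0,-0.004],
  [-0.002,-0.01,-0.13,0.002,0,-0.004],
  [-0.002,-0.01,-0.13,0.002,0,-0.004],
  [-0.002,-0.01,-0.13,0.002,0,-0.004],
])

```text
clock: 20.68
tcp_pos: [0.4973, -0.3442, 0.0264]
orientation: [3.112, -0.024, 0.406]
contact_force: [0.5, 0.1, 0.0]
grip_width: 0.0854
gripper_force: 0.0
```

>>> step_arm([
  [0,0,0,0,0,0],
  [0,0,0,0,0,0],
  [0,0,0,0,0,0],
  [0,0,0,0,0,0],
], jaw=0.5, squeeze=20)

```text
clock: 21.02
tcp_pos: [0.4967, -0.3467, 0.0283]
orientation: [3.109, -0.033, 0.411]
contact_force: [0.6, 1.1, 7.3]
grip_width: 0.0619
gripper_force: 21.0
```

```bash
python3 - <<'E'
from kin import *
st()
E
```

```text
t 21.02 tcp [ 0.4967 -0.3467  0.0283] q [ 0.028  0.672  0.738  2.074 -1.163  0.63   0.012] F [0.6 1.1 7.3] w 0.0619 gf 21.0 psi -91.2 z [ 0.26  -0.008 -0.966]
```

>>> step_arm([
  [0,0,0,0,0,0],
  [0,0,0,0,0,0],
  [0,0,0.06,0,0,0],
  [0,0,0.12,0,0,0],
  [0,0,0.18,0,0,0],
], squeeze=60)

```text
clock: 21.43
tcp_pos: [0.4943, -0.3464, 0.136]
orientation: [3.111, -0.036, 0.404]
contact_force: [0.6, 0.4, 0.1]
grip_width: 0.0601
gripper_force: 65.9
```

>>> step_arm([
  [0,0,0.1,0,0,0],
  [0,0,0.1,0,0,0],
  [0,0,0.1,0,0,0],
])

```text
clock: 21.68
tcp_pos: [0.4969, -0.3487, 0.1999]
orientation: [3.105, -0.034, 0.417]
contact_force: [0.3, -0.7, -1.2]
grip_width: 0.0598
gripper_force: 65.9
```

```bash
python3 - <<'E'
from kin import *
st();S=-.014
W=[at([.55,-.2,.22],-45,0,S),at([.53,-.09,.21],0,-20,S),at([.5123,-.0263,.14],0,-68,S),at([.5123,-.0263,.076],0,-68,S)]
plan(*W); sim(r.get_obs()["joints"],W)
E
```

```text
t 21.68 tcp [ 0.4969 -0.3487  0.1999] q [-0.225  0.459  1.07   1.973 -0.783  0.876 -0.337] F [ 0.3 -0.7 -1.2] w 0.0598 gf 65.9 psi -91.3 z [ 0.264 -0.012 -0.964]
  call rows x5: [0.0442, 0.1239, 0.0051, -0.0154, 0.0409, 0.1277]
  call rows x5: [0.0442, 0.1239, 0.0051, -0.0154, 0.0409, 0.1277]
-- end [ 0.55  -0.2    0.206]
  call rows x5: [-0.0167, 0.0877, -0.0076, -0.0527, 0.0218, 0.1237]
  call rows x5: [-0.0167, 0.0877, -0.0076, -0.0527, 0.0218, 0.1237]
-- end [ 0.53   -0.0948  0.1968]
  call rows x5: [-0.0148, 0.0463, -0.0517, -0.1333, 0.0, 0.0]
  call rows x5: [-0.0148, 0.0463, -0.0517, -0.1333, 0.0, 0.0]
-- end [ 0.5123 -0.0393  0.1348]
  call rows x3: [0.0, 0.0, -0.1067, 0.0, 0.0, 0.0]
-- end [ 0.5123 -0.0393  0.0708]
 [-0.46  0.49  0.96  1.83 -0.46  1.06 -0.11] err 0.0 0.0
 [-0.9   0.43  0.97  1.99  0.    0.89  0.01] err 0.0 0.0
 [-1.3   1.14  1.05  1.98  0.18  0.97 -0.51] err 0.0 0.0
 [-1.27  1.24  0.97  1.96  0.13  0.92 -0.56] err 0.0 0.0
```

>>> step_arm([
  [0.044,0.124,0.005,-0.0154,0.041,0.1277],
  [0.044,0.124,0.005,-0.0154,0.041,0.1277],
  [0.044,0.124,0.005,-0.0154,0.041,0.1277],
  [0.044,0.124,0.005,-0.0154,0.041,0.1277],
  [0.044,0.124,0.005,-0.0154,0.041,0.1277],
])

```text
clock: 22.1
tcp_pos: [0.5224, -0.2706, 0.197]
orientation: [3.075, 0.604, 0.2]
contact_force: [0.0, -0.0, -1.3]
grip_width: 0.0602
gripper_force: 65.9
```

>>> step_arm([
  [0.044,0.124,0.005,-0.0154,0.041,0.1277],
  [0.044,0.124,0.005,-0.0154,0.041,0.1277],
  [0.044,0.124,0.005,-0.0154,0.041,0.1277],
  [0.044,0.124,0.005,-0.0154,0.041,0.1277],
  [0.044,0.124,0.005,-0.0154,0.041,0.1277],
])

```text
clock: 22.52
tcp_pos: [0.5482, -0.1968, 0.1999]
orientation: [-2.901, -1.203, 0.014]
contact_force: [0.8, 0.4, -0.3]
grip_width: 0.0603
gripper_force: 65.9
```

>>> step_arm([
  [-0.017,0.088,-0.008,-0.0527,0.0218,0.1237],
  [-0.017,0.088,-0.008,-0.0527,0.0218,0.1237],
  [-0.017,0.088,-0.008,-0.0527,0.0218,0.1237],
  [-0.017,0.088,-0.008,-0.0527,0.0218,0.1237],
  [-0.017,0.088,-0.008,-0.0527,0.0218,0.1237],
])

```text
clock: 22.93
tcp_pos: [0.5368, -0.144, 0.195]
orientation: [2.505, 1.666, -0.203]
contact_force: [0.4, -0.1, -0.8]
grip_width: 0.0599
gripper_force: 65.9
```

>>> step_arm([
  [-0.017,0.088,-0.008,-0.0527,0.0218,0.1237],
  [-0.017,0.088,-0.008,-0.0527,0.0218,0.1237],
  [-0.017,0.088,-0.008,-0.0527,0.0218,0.1237],
  [-0.017,0.088,-0.008,-0.0527,0.0218,0.1237],
  [-0.017,0.088,-0.008,-0.0527,0.0218,0.1237],
])

```text
clock: 23.35
tcp_pos: [0.5263, -0.092, 0.1903]
orientation: [2.033, 2.026, -0.37]
contact_force: [-0.9, 0.4, -1.3]
grip_width: 0.0599
gripper_force: 65.9
```

>>> step_arm([
  [-0.015,0.046,-0.051,-0.1333,0,0],
  [-0.015,0.046,-0.051,-0.1333,0,0],
  [-0.015,0.046,-0.051,-0.1333,0,0],
  [-0.015,0.046,-0.051,-0.1333,0,0],
  [-0.015,0.046,-0.051,-0.1333,0,0],
])

```text
clock: 23.77
tcp_pos: [0.5185, -0.0632, 0.1587]
orientation: [1.767, 1.762, -0.728]
contact_force: [0.8, -0.2, -1.7]
grip_width: 0.0598
gripper_force: 65.9
```

>>> step_arm([
  [-0.015,0.046,-0.051,-0.1333,0,0],
  [-0.015,0.046,-0.051,-0.1333,0,0],
  [-0.015,0.046,-0.051,-0.1333,0,0],
  [-0.015,0.046,-0.051,-0.1333,0,0],
  [-0.015,0.046,-0.051,-0.1333,0,0],
])

```text
clock: 24.18
tcp_pos: [0.5097, -0.0368, 0.1279]
orientation: [1.483, 1.477, -1.011]
contact_force: [-0.2, 0.0, -0.3]
grip_width: 0.0599
gripper_force: 66.0
```

```bash
python3 - <<'E'
from kin import *
st();S=-.014
print(lens(.5123,-.0263,.15))
plan(at([.5123,-.0263,.075],0,-68,S))
E
```

```text
t 24.18 tcp [ 0.5097 -0.0368  0.1279] q [-1.303  1.154  1.032  1.977  0.181  0.975 -0.524] F [-0.2  0.  -0.3] w 0.0599 gf 66.0 psi -0.2 z [-0.004 -0.931 -0.366]
[array([ 0.5084, -0.0265,  0.15  , 13.7583]), array([ 0.5811, -0.0247,  0.15  , 10.0833]), array([5.12900e-01, 4.90000e-03, 1.50000e-01, 1.48583e+01])]
  call rows x3: [0.0044, -0.0021, -0.0997, 0.0021, 0.0004, 0.0021]
-- end [ 0.5123 -0.0393  0.0698]
```

>>> step_arm([
  [0.004,-0.002,-0.05,0.002,0,0],
  [0.004,-0.002,-0.095,0.002,0,0],
  [0.004,-0.002,-0.1,0.002,0,0],
  [0.004,-0.002,-0.1,0.002,0,0],
  [0.004,-0.002,-0.1,0.002,0,0],
])

```text
clock: 24.65
tcp_pos: [0.5122, -0.0394, 0.0722]
orientation: [1.493, 1.48, -1.004]
contact_force: [-0.0, 0.8, -0.4]
grip_width: 0.06
gripper_force: 65.9
```

>>> step_arm([
  [0,0,0,0,0,0],
  [0,0,0,0,0,0],
  [0,0,0,0,0,0],
  [0,0.03,0.02,0,0,0],
  [0,0.06,0.06,0,0,0],
], jaw=0)

```text
clock: 25.07
tcp_pos: [0.5105, -0.0027, 0.1053]
orientation: [1.488, 1.483, -1.01]
contact_force: [0.4, 1.4, -0.7]
grip_width: 0.0851
gripper_force: 0.0
```

>>> step_arm([
  [0,0.05,0.12,0.1,0,0],
  [0,0,0.18,0.139,0,0],
  [0.02,-0.05,0.18,0.139,0,0],
  [0.04,-0.1,0.18,0.139,0,0],
  [0.04,-0.1,0.18,0.139,0,0],
])

```text
clock: 25.48
tcp_pos: [0.5356, -0.0751, 0.2214]
orientation: [1.809, 1.763, -0.697]
contact_force: [-1.3, -1.7, 0.9]
grip_width: 0.0856
gripper_force: 0.0
```

```bash
python3 - <<'E'
from kin import *
st();S=-.022; D=[.4275,-.3462]
W=[at([.54,-.2,.22],-45,0,S),at(D+[.13],-91.2,-20,S),at(D+[.047],-91.2,-20,S)]
plan(*W); sim(r.get_obs()["joints"],W)
E
```

```text
t 25.48 tcp [ 0.5356 -0.0751  0.2214] q [-1.179  0.672  1.127  1.965  0.17   0.967 -0.249] F [-1.3 -1.7  0.9] w 0.0856 gf 0.0 psi -1.2 z [-0.007 -0.678 -0.735]
  call rows x6: [0.0037, -0.1041, -0.0195, 0.1122, -0.0462, -0.1152]
  call rows x6: [0.0037, -0.1041, -0.0195, 0.1122, -0.0462, -0.1152]
-- end [ 0.54  -0.2    0.198]
  call rows x5: [-0.1, -0.1217, -0.0739, -0.0213, 0.053, -0.127]
  call rows x5: [-0.1, -0.1217, -0.0739, -0.0213, 0.053, -0.127]
-- end [ 0.42   -0.346   0.1093]
  call rows x3: [0.0, 0.0, -0.1383, 0.0, 0.0, 0.0]
-- end [ 0.42   -0.346   0.0263]
 [-0.46  0.49  0.96  1.87 -0.46  1.03 -0.09] err 0.0 0.0
 [-0.21  0.86  1.08  1.8  -0.53  1.21 -0.53] err 0.0 0.0
 [-0.16  0.96  0.99  1.83 -0.62  1.09 -0.5 ] err 0.0 0.0
```

>>> step_arm([
  [0.004,-0.104,-0.019,0.112,-0.046,-0.1152],
  [0.004,-0.104,-0.019,0.112,-0.046,-0.1152],
  [0.004,-0.104,-0.019,0.112,-0.046,-0.1152],
  [0.004,-0.104,-0.019,0.112,-0.046,-0.1152],
  [0.004,-0.104,-0.019,0.112,-0.046,-0.1152],
])

```text
clock: 25.9
tcp_pos: [0.5374, -0.1288, 0.2044]
orientation: [2.378, 1.562, -0.39]
contact_force: [0.5, -1.4, 0.1]
grip_width: 0.0851
gripper_force: 0.0
```

>>> step_arm([
  [0.004,-0.104,-0.019,0.112,-0.046,-0.1152],
  [0.004,-0.104,-0.019,0.112,-0.046,-0.1152],
  [0.004,-0.104,-0.019,0.112,-0.046,-0.1152],
  [0.004,-0.104,-0.019,0.112,-0.046,-0.1152],
  [0.004,-0.104,-0.019,0.112,-0.046,-0.1152],
])

```text
clock: 26.32
tcp_pos: [0.5388, -0.19, 0.1912]
orientation: [2.889, 1.22, -0.009]
contact_force: [1.0, -1.0, -0.7]
grip_width: 0.0856
gripper_force: 0.0
```

>>> step_arm([
  [-0.1,-0.122,-0.07,-0.0213,0.053,-0.127],
  [-0.1,-0.122,-0.07,-0.0213,0.053,-0.127],
  [-0.1,-0.122,-0.07,-0.0213,0.053,-0.127],
  [-0.1,-0.122,-0.07,-0.0213,0.053,-0.127],
  [-0.1,-0.122,-0.07,-0.0213,0.053,-0.127],
])

```text
clock: 26.73
tcp_pos: [0.4804, -0.2591, 0.1472]
orientation: [3.06, 0.636, -0.302]
contact_force: [0.5, -0.2, -0.6]
grip_width: 0.0853
gripper_force: 0.0
```

>>> step_arm([
  [-0.1,-0.122,-0.07,-0.0213,0.053,-0.127],
  [-0.1,-0.122,-0.07,-0.0213,0.053,-0.127],
  [-0.1,-0.122,-0.07,-0.0213,0.053,-0.127],
  [-0.1,-0.122,-0.07,-0.0213,0.053,-0.127],
  [-0.1,-0.122,-0.07,-0.0213,0.053,-0.127],
])

```text
clock: 27.15
tcp_pos: [0.4208, -0.3329, 0.1056]
orientation: [-3.087, -0.006, 0.565]
contact_force: [0.7, 0.3, 0.6]
grip_width: 0.085
gripper_force: 0.0
```

```bash
python3 - <<'E'
from kin import *
st();S=-.022; D=[.4275,-.3462]
print(lens(.5123,-.0263,.05))
plan(at(D+[.047],-91.2,-20,S))
E
```

```text
t 27.15 tcp [ 0.4208 -0.3329  0.1056] q [-0.228  0.854  1.065  1.811 -0.515  1.199 -0.535] F [0.7 0.3 0.6] w 0.085 gf 0.0 psi -89.8 z [-0.354  0.002 -0.935]
[array([ 0.5119, -0.0241,  0.05  , 12.3333]), array([ 0.5826, -0.0388,  0.05  , 12.6583]), array([ 0.5598, -0.0576,  0.05  , 12.8333])]
  call rows x3: [-0.0024, -0.0225, -0.133, -0.0015, -0.0033, -0.0089]
-- end [ 0.42   -0.346   0.0263]
```

>>> step_arm([
  [-0.001,-0.02,0,-0.0015,-0.003,-0.008],
  [-0.001,-0.02,-0.04,-0.0015,-0.003,-0.008],
  [-0.001,-0.02,-0.06,-0.0015,-0.003,-0.008],
  [-0.001,-0.02,-0.06,-0.0015,-0.003,-0.008],
])

```text
clock: 27.53
tcp_pos: [0.4196, -0.3437, 0.0692]
orientation: [-3.087, 0.034, 0.545]
contact_force: [-0.4, 0.2, -0.1]
grip_width: 0.0855
gripper_force: 0.0
```

```bash
python3 - <<'E'
from kin import *
st();S=-.022; D=[.4275,-.3462]
plan(at(D+[.047],-91.2,-20,S))
E
```

```text
t 27.53 tcp [ 0.4196 -0.3437  0.0692] q [-0.181  0.897  1.023  1.819 -0.563  1.144 -0.526] F [-0.4  0.2 -0.1] w 0.0855 gf 0.0 psi -91.3 z [-0.342  0.01  -0.939]
  call rows x3: [0.0006, -0.0039, -0.0715, -0.0009, -0.0002, 0.0005]
-- end [ 0.42   -0.346   0.0263]
```

>>> step_arm([
  [0,-0.003,-0.04,0,0,0],
  [0,-0.003,-0.07,0,0,0],
  [0,-0.003,-0.07,0,0,0],
  [0,-0.003,-0.07,0,0,0],
])

```text
clock: 27.87
tcp_pos: [0.42, -0.3468, 0.0294]
orientation: [-3.089, 0.036, 0.544]
contact_force: [0.7, -0.4, -0.3]
grip_width: 0.0853
gripper_force: 0.0
```

>>> step_arm([
  [0,0,0,0,0,0],
  [0,0,0,0,0,0],
  [0,0,0,0,0,0],
  [0,0,0,0,0,0],
], jaw=0.5, squeeze=20)

```text
clock: 28.2
tcp_pos: [0.4209, -0.347, 0.0308]
orientation: [-3.09, 0.038, 0.541]
contact_force: [0.5, 3.2, 8.2]
grip_width: 0.0614
gripper_force: 20.2
```

>>> step_arm([
  [0,0,0,0,0,0],
  [0,0,0,0,0,0],
  [0,0,0.06,0,0,0],
  [0,0,0.12,0,0,0],
  [0,0,0.18,0,0,0],
], squeeze=60)

```text
clock: 28.62
tcp_pos: [0.4197, -0.3472, 0.139]
orientation: [-3.09, 0.038, 0.544]
contact_force: [0.3, -0.2, -0.6]
grip_width: 0.0589
gripper_force: 64.1
```

>>> step_arm([
  [0,0,0.1,0,0,0],
  [0,0,0.1,0,0,0],
  [0,0,0.1,0,0,0],
])

```text
clock: 28.87
tcp_pos: [0.4213, -0.3496, 0.2023]
orientation: [3.096, -0.04, -0.533]
contact_force: [0.3, -0.2, -1.8]
grip_width: 0.059
gripper_force: 64.2
```

```bash
python3 - <<'E'
from kin import *
st();S=-.016
W=[at([.55,-.2,.22],-45,0,S),at([.53,-.09,.21],0,20,S),at([.5109,.0597,.15],0,66,S),at([.5109,.0597,.077],0,66,S)]
plan(*W); sim(r.get_obs()["joints"],W)
E
```

```text
t 28.87 tcp [ 0.4213 -0.3496  0.2023] q [-0.249  0.753  1.166  1.731 -0.434  1.343 -0.561] F [ 0.3 -0.2 -1.8] w 0.059 gf 64.2 psi -91.4 z [-0.334  0.004 -0.942]
  call rows x5: [0.1073, 0.1246, 0.0015, 0.0214, -0.0515, 0.1278]
  call rows x5: [0.1073, 0.1246, 0.0015, 0.0214, -0.0515, 0.1278]
-- end [ 0.55  -0.2    0.204]
  call rows x5: [-0.0167, 0.0962, -0.0075, 0.0527, -0.0218, 0.1237]
  call rows x5: [-0.0167, 0.0962, -0.0075, 0.0527, -0.0218, 0.1237]
-- end [ 0.53   -0.0845  0.195 ]
  call rows x5: [-0.0159, 0.1324, -0.0429, 0.1278, 0.0, 0.0]
  call rows x5: [-0.0159, 0.1324, -0.0429, 0.1278, 0.0, 0.0]
-- end [0.5109 0.0743 0.1435]
  call rows x3: [0.0, 0.0, -0.1217, 0.0, 0.0, 0.0]
-- end [0.5109 0.0743 0.0705]
 [-0.45  0.49  0.95  1.84 -0.46  1.05 -0.11] err 0.0 0.0
 [-0.24  0.4   0.63  1.9  -0.62  1.14  0.7 ] err 0.0 0.0
 [ 0.09  0.72  0.3   2.   -1.2   1.48  1.21] err 0.0 0.0
 [ 0.12  0.86  0.27  1.98 -1.24  1.44  1.32] err 0.0 0.0
```

>>> step_arm([
  [0.107,0.125,0.001,0.0214,-0.0515,0.1278],
  [0.107,0.125,0.001,0.0214,-0.0515,0.1278],
  [0.107,0.125,0.001,0.0214,-0.0515,0.1278],
  [0.107,0.125,0.001,0.0214,-0.0515,0.1278],
  [0.107,0.125,0.001,0.0214,-0.0515,0.1278],
])

```text
clock: 29.28
tcp_pos: [0.4839, -0.2709, 0.1977]
orientation: [-3.066, -0.602, 0.282]
contact_force: [-0.8, -0.5, -1.5]
grip_width: 0.0585
gripper_force: 64.3
```

>>> step_arm([
  [0.107,0.125,0.001,0.0214,-0.0515,0.1278],
  [0.107,0.125,0.001,0.0214,-0.0515,0.1278],
  [0.107,0.125,0.001,0.0214,-0.0515,0.1278],
  [0.107,0.125,0.001,0.0214,-0.0515,0.1278],
  [0.107,0.125,0.001,0.0214,-0.0515,0.1278],
])

```text
clock: 29.7
tcp_pos: [0.5473, -0.1975, 0.1981]
orientation: [-2.9, -1.203, 0.013]
contact_force: [-0.7, -0.1, -0.6]
grip_width: 0.0588
gripper_force: 64.4
```

>>> step_arm([
  [-0.017,0.096,-0.007,0.0527,-0.0218,0.1237],
  [-0.017,0.096,-0.007,0.0527,-0.0218,0.1237],
  [-0.017,0.096,-0.007,0.0527,-0.0218,0.1237],
  [-0.017,0.096,-0.007,0.0527,-0.0218,0.1237],
  [-0.017,0.096,-0.007,0.0527,-0.0218,0.1237],
])

```text
clock: 30.12
tcp_pos: [0.537, -0.1424, 0.1938]
orientation: [-2.509, -1.664, -0.176]
contact_force: [0.8, -0.3, -0.9]
grip_width: 0.0587
gripper_force: 64.5
```

>>> step_arm([
  [-0.017,0.096,-0.007,0.0527,-0.0218,0.1237],
  [-0.017,0.096,-0.007,0.0527,-0.0218,0.1237],
  [-0.017,0.096,-0.007,0.0527,-0.0218,0.1237],
  [-0.017,0.096,-0.007,0.0527,-0.0218,0.1237],
  [-0.017,0.096,-0.007,0.0527,-0.0218,0.1237],
])

```text
clock: 30.53
tcp_pos: [0.5277, -0.084, 0.189]
orientation: [-2.037, -2.03, -0.344]
contact_force: [-0.1, 0.6, -0.7]
grip_width: 0.0587
gripper_force: 64.6
```

>>> step_arm([
  [-0.016,0.13,-0.043,0.1278,0,0],
  [-0.016,0.13,-0.043,0.1278,0,0],
  [-0.016,0.13,-0.043,0.1278,0,0],
  [-0.016,0.13,-0.043,0.1278,0,0],
  [-0.016,0.13,-0.043,0.1278,0,0],
])

```text
clock: 30.95
tcp_pos: [0.5178, -0.0068, 0.1619]
orientation: [-1.793, -1.782, -0.686]
contact_force: [-0.0, -0.2, -1.0]
grip_width: 0.0592
gripper_force: 64.7
```

>>> step_arm([
  [-0.016,0.13,-0.043,0.1278,0,0],
  [-0.016,0.13,-0.043,0.1278,0,0],
  [-0.016,0.13,-0.043,0.1278,0,0],
  [-0.016,0.13,-0.043,0.1278,0,0],
  [-0.016,0.13,-0.043,0.1278,0,0],
])

```text
clock: 31.37
tcp_pos: [0.5088, 0.0728, 0.1363]
orientation: [-1.517, -1.517, -0.967]
contact_force: [0.5, -0.1, -0.4]
grip_width: 0.0586
gripper_force: 64.9
```

```bash
python3 - <<'E'
from kin import *
st();S=-.013
print(lens(.5109,.06,.16))
plan(at([.5109,.0597,.077],0,66,S))
E
```

```text
t 31.37 tcp [0.5088 0.0728 0.1363] q [ 0.098  0.728  0.291  1.997 -1.194  1.472  1.208] F [ 0.5 -0.1 -0.4] w 0.0586 gf 64.9 psi 0.2 z [-0.006  0.909 -0.417]
[array([ 0.507 ,  0.061 ,  0.16  , 11.5333]), array([ 0.578 ,  0.0528,  0.16  , 10.2083]), array([ 0.5058,  0.0366,  0.16  , 15.1333])]
  call rows x3: [0.0024, -0.0022, -0.1097, 0.004, -0.0008, -0.0013]
-- end [0.5109 0.0716 0.0717]
```

>>> step_arm([
  [0.002,-0.002,-0.05,0.004,0,0],
  [0.002,-0.002,-0.1,0.004,0,0],
  [0.002,-0.002,-0.11,0.004,0,0],
  [0.002,-0.002,-0.11,0.004,0,0],
  [0.002,-0.002,-0.11,0.004,0,0],
])

```text
clock: 31.83
tcp_pos: [0.5109, 0.0727, 0.0739]
orientation: [-1.503, -1.512, -0.981]
contact_force: [-0.1, 0.8, -1.1]
grip_width: 0.0589
gripper_force: 64.9
```

>>> step_arm([
  [0,0,0,0,0,0],
  [0,0,0,0,0,0],
  [0,0,0,0,0,0],
  [0,-0.03,0.02,0,0,0],
  [0,-0.06,0.06,0,0,0],
], jaw=0)

```text
clock: 32.25
tcp_pos: [0.5089, 0.0378, 0.1079]
orientation: [-1.5, -1.508, -0.978]
contact_force: [0.7, -0.7, -0.3]
grip_width: 0.0855
gripper_force: 0.0
```

>>> step_arm([
  [0,-0.1,0.12,-0.1,0,0],
  [0,-0.15,0.2,-0.139,0,0],
  [0,-0.22,0.2,-0.139,0,0],
  [0,-0.28,0.2,-0.139,0,0],
  [0,-0.28,0.2,-0.139,0,0],
])

```text
clock: 32.67
tcp_pos: [0.5112, -0.1262, 0.2319]
orientation: [-1.795, -1.815, -0.679]
contact_force: [0.9, 0.5, -0.4]
grip_width: 0.0851
gripper_force: 0.0
```

```bash
python3 - <<'E'
from kin import *
st()
for x,y in((.5983,-.0249),(.5969,.0611),(.5123,-.0263),(.5109,.0597)): print(lens(x,y,.05)[:1])
s=eyes.grab_frame('side')[:,:,::-1].copy();t=eyes.grab_frame('top')[:,:,::-1].copy()
a=cv2.resize(s[95:255,150:345],None,fx=2,fy=2); b=cv2.resize(t[155:275,100:325],None,fx=2.6,fy=2.6,interpolation=cv2.INTER_CUBIC)
A=np.zeros((600,800,3),np.uint8); A[:260,:390]=a[:260]; A[270:270+b.shape[0],:b.shape[1]]=b
cv2.imwrite('pics/q1.png',A); print(b.shape)
E
```

```text
t 32.67 tcp [ 0.5112 -0.1262  0.2319] q [ 0.092  0.51   0.555  1.79  -0.809  1.498  0.975] F [ 0.9  0.5 -0.4] w 0.0851 gf 0.0 psi 0.5 z [-0.002  0.657 -0.754]
[array([ 0.5973, -0.0252,  0.05  , 12.4583])]
[array([ 0.5971,  0.062 ,  0.05  , 10.1833])]
[array([ 0.51  , -0.0241,  0.05  , 12.2333])]
[array([ 0.5103,  0.0571,  0.05  , 10.2333])]
(312, 585, 3)
```

View pics/q1.png

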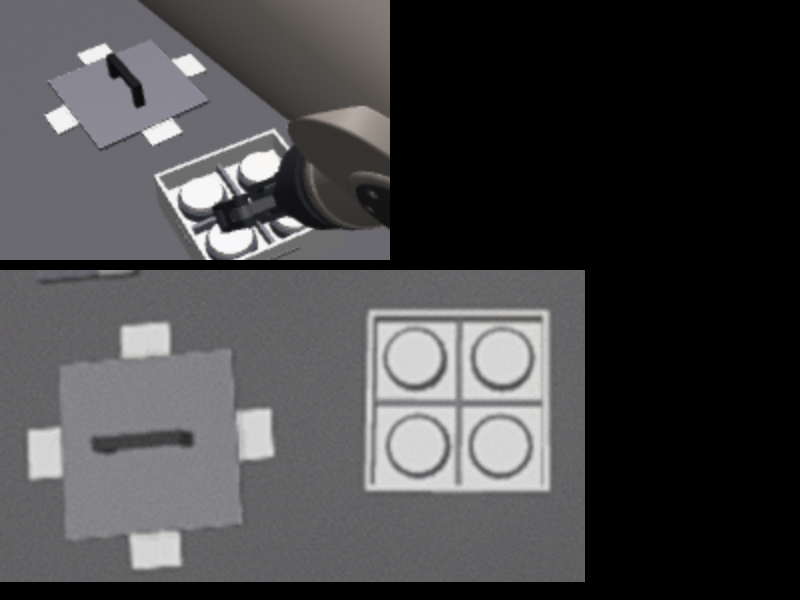

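All four lamps lie flat with lenses up. The lid has not moved: its corners are at full-image (123,192) to (193,251). Next I'll measure the lid, handle and box edges by code.

```bash
cat >> h.py <<'E'
def fitlines(g,n,corners,z,inner=.15,half=5,lo=12,bright=None):
    # refine quad: along each side sample gradients across, fit line with cv2, return refined world corners
    L=[]
    for i in range(4):
        a,b=np.array(corners[i],float),np.array(corners[(i+1)%4],float); d=(b-a)/np.linalg.norm(b-a); nn=np.array([-d[1],d[0]]); P=[]
        for t in np.linspace(inner,1-inner,40):
            if abs(t-.5)<.2: continue
            c=a+(b-a)*t; s=np.arange(-half,half+.01,.25); xy=(c+s[:,None]*nn).astype(np.float32)
            v=cv2.remap(g,xy[:,:1],xy[:,1:],cv2.INTER_LINEAR).ravel().astype(float); v=np.convolve(v,np.ones(5)/5,'same'); gr=np.abs(np.gradient(v)); gr[:4]=0;gr[-4:]=0
            k=gr.argmax(); P.append(c+s[k]*nn)
        P=np.array(P,np.float32)
        l=cv2.fitLine(P,cv2.DIST_HUBER,0,.01,.01).ravel(); L.append(l)
    out=[]
    for i in range(4):
        l1,l2=L[i-1],L[i]; A=np.c_[l1[:2],-l2[:2]]; t=np.linalg.solve(A,l2[2:]-l1[2:]); out.append(l1[2:]+t[0]*l1[:2])
    return np.array(out), rect(back(n,np.array(out),z))
E
python3 - <<'E'
from kin import *
np.set_printoptions(precision=4,suppress=True)
A=np.array
im=eyes.grab_frame('top'); g=cv2.GaussianBlur(cv2.cvtColor(im,cv2.COLOR_RGB2GRAY),(3,3),0)
c=(A([(60,367),(231,350),(242,523),(68,540)])-[0,270])/2.6+[100,155]
print(fitlines(g,'top',c,.012))
cb=A([(450,42),(727,42),(728,320),(444,320)])/4+A([129.5,160])
print(fitlines(g,'top',cb,.06,half=3))
m=(g[180:265,120:200]<50).astype(np.uint8); y,x=np.nonzero(m[25:60,5:65]); 
pts=np.c_[x+125,y+205].astype(np.float32); rc=cv2.minAreaRect(pts); print(len(pts),rc); bx=cv2.boxPoints(rc)
print(back('top',bx,.052)); print(back('top',[rc[0]],.052), back('top',[rc[0]],.046))
W=[([.5,-.1,.2],ori(3,0)),([.54,.12,.2],ori(6.2,0)),([.51,.33,.15],ori(6.2,0)),([.51,.33,.026],ori(6.2,0)),([.51,.33,.2],ori(6.2,0)),([.55,.017,.2],ori(.9,0)),([.55,.017,.08],ori(.9,0))]
sim(r.get_obs()['joints'],W)
E
```

```text
(array([[122.0182, 191.2837],
       [188.6808, 185.0524],
       [192.1602, 252.2154],
       [125.137 , 258.3406]], dtype=float32), (array([0.5108, 0.3348]), np.float64(6.26532363219193), np.float64(6.362131544161469), np.float64(0.17921307608171166), np.float64(0.1787031101406161)))
(array([[240.6525, 170.6802],
       [310.6541, 169.1057],
       [311.3189, 239.5   ],
       [239.6006, 239.5   ]], dtype=float32), (array([0.556 , 0.0193]), np.float64(1.1372242817532126), np.float64(1.6844317320168143), np.float64(0.17713585015110173), np.float64(0.17897901421647644)))
5 ((171.0, 219.5), (2.0, 1.0), 0.0)
[[0.5119 0.2877 0.052 ]
 [0.5144 0.2878 0.052 ]
 [0.5145 0.2827 0.052 ]
 [0.512  0.2825 0.052 ]]
[[0.5132 0.2852 0.052 ]] [[0.5137 0.287  0.046 ]]
 [-0.5   0.26  0.69  2.   -0.21  0.95  0.35] err 0.0 0.0
 [-0.8   0.33  0.59  1.9  -0.22  0.97 -0.01] err 0.0 0.0
 [-1.06  0.48  0.51  1.82 -0.29  0.92 -0.31] err 0.0 0.0
 [-0.98  0.64  0.41  1.88 -0.39  0.69 -0.23] err 0.0 0.0
 [-1.07  0.42  0.53  1.77 -0.24  1.01 -0.35] err 0.0 0.0
 [-0.66  0.34  0.64  1.91 -0.24  0.97  0.11] err 0.0 0.0
 [-0.56  0.5   0.54  2.   -0.38  0.73  0.23] err 0.0 0.0
```

```bash
python3 - <<'E'
from kin import *
plan(([.5,-.08,.22],ori(3,0)),([.54,.12,.2],ori(6.2,0)),([.5106,.334,.12],ori(6.2,0)),([.5106,.334,.027],ori(6.2,0)))
E
```

```text
call rows x4: [-0.008, 0.0377, -0.0051, -0.115, -0.0039, 0.0073]
  call rows x4: [-0.008, 0.0377, -0.0051, -0.115, -0.0039, 0.0073]
-- end [ 0.5  -0.08  0.22]
  call rows x6: [0.0667, 0.3333, -0.0333, 0.0, 0.0, 0.0178]
-- end [0.54 0.12 0.2 ]
  call rows x4: [-0.0245, 0.1783, -0.0667, 0.0, 0.0, 0.0]
  call rows x4: [-0.0245, 0.1783, -0.0667, 0.0, 0.0, 0.0]
-- end [0.5106 0.334  0.12  ]
  call rows x4: [0.0, 0.0, -0.155, 0.0, 0.0, 0.0]
-- end [0.5106 0.334  0.027 ]
```

>>> step_arm([
  [-0.008,0.038,0,-0.115,-0.004,0.007],
  [-0.008,0.038,0,-0.115,-0.004,0.007],
  [-0.008,0.038,0,-0.115,-0.004,0.007],
  [-0.008,0.038,0,-0.115,-0.004,0.007],
], jaw=0.47)

```text
clock: 33.35
tcp_pos: [0.5063, -0.0977, 0.2274]
orientation: [-1.986, -2.065, -0.367]
contact_force: [0.4, 2.1, 0.2]
grip_width: 0.0455
gripper_force: 0.0
```

>>> step_arm([
  [-0.008,0.038,0,-0.115,-0.004,0.007],
  [-0.008,0.038,0,-0.115,-0.004,0.007],
  [-0.008,0.038,0,-0.115,-0.004,0.007],
  [-0.008,0.038,0,-0.115,-0.004,0.007],
])

```text
clock: 33.68
tcp_pos: [0.5005, -0.0742, 0.2258]
orientation: [2.147, 2.288, -0.003]
contact_force: [-0.1, 0.9, -0.2]
grip_width: 0.0455
gripper_force: 0.0
```

>>> step_arm([
  [0.067,0.333,-0.033,0,0,0.018],
  [0.067,0.333,-0.033,0,0,0.018],
  [0.067,0.333,-0.033,0,0,0.018],
  [0.067,0.333,-0.033,0,0,0.018],
  [0.067,0.333,-0.033,0,0,0.018],
])

```text
clock: 34.1
tcp_pos: [0.5397, 0.1212, 0.2056]
orientation: [-2.098, -2.338, -0.0]
contact_force: [0.5, 0.0, -0.7]
grip_width: 0.0454
gripper_force: 0.0
```

>>> step_arm([
  [-0.05,0.357,-0.1,0,0,0],
  [-0.05,0.357,-0.1,0,0,0],
  [-0.05,0.357,-0.1,0,0,0],
  [-0.05,0.357,-0.1,0,0,0],
  [-0.05,0.357,-0.1,0,0,0],
])

```text
clock: 34.52
tcp_pos: [0.5113, 0.3186, 0.1494]
orientation: [2.099, 2.336, -0.002]
contact_force: [1.0, -0.7, -0.2]
grip_width: 0.0448
gripper_force: 0.0
```

>>> step_arm([
  [0,0,0,0,0,0],
  [0,0,0,0,0,0],
  [0,0,0,0,0,0],
])

```text
clock: 34.77
tcp_pos: [0.5123, 0.3162, 0.15]
orientation: [2.098, 2.335, -0.002]
contact_force: [-0.5, 0.4, 0.2]
grip_width: 0.0453
gripper_force: 0.0
```

```bash
python3 - <<'E'
from kin import *
st()
im=eyes.grab_frame('top')[:,:,::-1]; s=eyes.grab_frame('side')[:,:,::-1]
cv2.imwrite('pics/t9.png',im); cv2.imwrite('pics/s9.png',s)
g=cv2.cvtColor(im,cv2.COLOR_BGR2GRAY)
np.set_printoptions(precision=4,suppress=True)
c=np.array([[123.,192],[189,185.5],[192.5,252.2],[125.5,258.5]]); print(fitlines(g,'top',c,.012))
plan(([.5106,.334,.027],ori(6.2,0)))
E
```

```text
t 34.77 tcp [0.5123 0.3162 0.15  ] q [-1.022  0.466  0.484  1.827 -0.263  0.913 -0.312] F [-0.5  0.4  0.2] w 0.0453 gf 0.0 psi 6.1 z [ 0.001 -0.003 -1.   ]
(array([[124.6101, 190.9995],
       [188.7208, 184.7644],
       [192.2346, 252.1997],
       [124.482 , 258.6214]], dtype=float32), (array([0.5111, 0.3334]), np.float64(4.874939765366487), np.float64(6.566234260115213), np.float64(0.17999246215359924), np.float64(0.1762490917069627)))
  call rows x5: [-0.0045, 0.0314, -0.2066, 0.0007, 0.0009, 0.0013]
-- end [0.5106 0.334  0.027 ]
```

>>> step_arm([
  [-0.003,0.03,-0.06,0,0.001,0.001],
  [-0.003,0.03,-0.12,0,0.001,0.001],
  [-0.003,0.03,-0.17,0,0.001,0.001],
  [-0.003,0.03,-0.2,0,0.001,0.001],
  [-0.003,0.03,-0.2,0,0.001,0.001],
])

```text
clock: 35.28
tcp_pos: [0.509, 0.3321, 0.0275]
orientation: [2.098, 2.338, -0.012]
contact_force: [-0.9, -1.0, -0.4]
grip_width: 0.0454
gripper_force: 0.0
```

>>> step_arm([
  [0,0,-0.005,0,0,0],
  [0,0,-0.01,0,0,0],
  [0,0,-0.014,0,0,0],
  [0,0,-0.014,0,0,0],
])

```text
clock: 35.62
tcp_pos: [0.5117, 0.3356, 0.0237]
orientation: [2.095, 2.339, 0.002]
contact_force: [-0.2, 0.3, -0.1]
grip_width: 0.0453
gripper_force: 0.0
```

```bash
python3 - <<'E'
from kin import *
st()
im=eyes.grab_frame('top')[:,:,::-1]; s=eyes.grab_frame('side')[:,:,::-1]
cv2.imwrite('pics/t10.png',im); cv2.imwrite('pics/s10.png',s)
plan(([.5106,.334,.022],ori(6.2,0)))
E
```

```text
t 35.62 tcp [0.5117 0.3356 0.0237] q [-0.97   0.649  0.391  1.871 -0.367  0.691 -0.255] F [-0.2  0.3 -0.1] w 0.0453 gf 0.0 psi 6.3 z [ 0.002 -0.    -1.   ]
  call rows x2: [-0.0015, -0.0029, -0.0028, 0.0001, 0.0005, -0.0007]
-- end [0.5106 0.334  0.022 ]
```

>>> step_arm([
  [-0.001,-0.002,0,0,0,0],
  [-0.001,-0.002,0,0,0,0],
  [-0.001,-0.002,0,0,0,0],
  [-0.001,-0.002,0,0,0,0],
  [-0.001,-0.002,0,0,0,0],
], jaw=1, squeeze=20)

```text
clock: 36.13
tcp_pos: [0.5107, 0.3342, 0.0231]
orientation: [2.095, 2.339, -0.0]
contact_force: [-0.6, -0.4, 4.1]
grip_width: 0.0138
gripper_force: 22.7
```

>>> step_arm([
  [0,0,0,0,0,0],
  [0,0,0,0,0,0],
  [0,0,0,0,0,0],
], squeeze=80)

```text
clock: 36.38
tcp_pos: [0.5109, 0.3343, 0.0233]
orientation: [2.095, 2.339, 0.0]
contact_force: [-0.6, -1.3, 6.3]
grip_width: 0.012
gripper_force: 79.1
```

```bash
python3 - <<'E'
from kin import *
st()
E
```

```text
t 36.38 tcp [0.5109 0.3343 0.0233] q [-0.969  0.648  0.39   1.874 -0.367  0.69  -0.254] F [-0.6 -1.3  6.3] w 0.012 gf 79.1 psi 6.3 z [ 0.001 -0.001 -1.   ]
```

>>> step_arm([
  [0,0,0.03,0,0,0],
  [0,0,0.08,0,0,0],
  [0,0,0.13,0,0,0],
  [0,0,0.18,0,0,0],
  [0,0,0.22,0,0,0],
])

```text
clock: 36.8
tcp_pos: [0.5101, 0.3339, 0.1559]
orientation: [2.095, 2.34, -0.002]
contact_force: [0.6, 0.3, -4.6]
grip_width: 0.0118
gripper_force: 78.9
```

>>> step_arm([
  [0,0,0,0,0,0],
  [0,0,0,0,0,0],
])

```text
clock: 36.97
tcp_pos: [0.5104, 0.3344, 0.1549]
orientation: [2.094, 2.34, 0.001]
contact_force: [-0.6, -0.3, -4.9]
grip_width: 0.0119
gripper_force: 78.9
```

```bash
python3 - <<'E'
from kin import *
st()
plan(([.5552,.018,.13],ori(1.0,0)))
E
```

```text
t 36.97 tcp [0.5104 0.3344 0.1549] q [-1.044  0.472  0.485  1.805 -0.266  0.929 -0.333] F [-0.6 -0.3 -4.9] w 0.0119 gf 78.9 psi 6.3 z [ 0.001 -0.001 -1.   ]
  call rows x5: [0.0373, -0.2637, -0.0207, 0.0001, 0.0002, -0.0148]
  call rows x5: [0.0373, -0.2637, -0.0207, 0.0001, 0.0002, -0.0148]
-- end [0.5552 0.018  0.13  ]
```

>>> step_arm([
  [0.01,-0.06,0,0,0,-0.004],
  [0.019,-0.12,0,0,0,-0.008],
  [0.028,-0.18,0,0,0,-0.012],
  [0.034,-0.22,0,0,0,-0.0148],
  [0.037,-0.264,0,0,0,-0.0148],
])

```text
clock: 37.38
tcp_pos: [0.5311, 0.1735, 0.1521]
orientation: [2.151, 2.29, -0.008]
contact_force: [0.3, 0.8, -3.7]
grip_width: 0.0118
gripper_force: 78.9
```

>>> step_arm([
  [0.01,-0.06,0,0,0,-0.004],
  [0.019,-0.12,0,0,0,-0.008],
  [0.028,-0.18,0,0,0,-0.012],
  [0.034,-0.22,-0.02,0,0,-0.0148],
  [0.037,-0.264,-0.04,0,0,-0.0148],
])

```text
clock: 37.8
tcp_pos: [0.5539, 0.0157, 0.1286]
orientation: [2.203, 2.239, -0.004]
contact_force: [0.5, 0.5, -3.8]
grip_width: 0.0117
gripper_force: 78.9
```

>>> step_arm([
  [0,0,-0.015,0,0,0],
  [0,0,-0.03,0,0,0],
  [0,0,-0.03,0,0,0],
  [0,0,-0.03,0,0,0],
  [0,0,-0.03,0,0,0],
])

```text
clock: 38.22
tcp_pos: [0.5547, 0.0188, 0.1123]
orientation: [2.199, 2.243, -0.002]
contact_force: [-0.5, -0.4, -4.4]
grip_width: 0.0122
gripper_force: 78.9
```

```bash
python3 - <<'E'
from kin import *
st()
plan(([.5552,.018,.0773],ori(1.0,0)))
o=r.get_obs(); z=o['tcp_pos'][2]+.006-.0233+.006
im=eyes.grab_frame('top')[:,:,::-1]; s=eyes.grab_frame('side')[:,:,::-1]
cv2.imwrite('pics/t11.png',im); cv2.imwrite('pics/s11.png',s)
C=np.array([[.09,.09],[.09,-.09],[-.09,-.09],[-.09,.09]])
th=np.radians(1); Rm=np.array([[np.cos(th),-np.sin(th)],[np.sin(th),np.cos(th)]])
np.set_printoptions(precision=4,suppress=True)
for n,I in(('top',im),('side',s)):
    c=proj(n,np.c_[C@Rm.T+o['tcp_pos'][:2],np.full(4,z)]); print(n,c)
    try: print(fitlines(cv2.cvtColor(I,cv2.COLOR_BGR2GRAY),n,c,z,half=5))
    except Exception as e: print(e)
a=cv2.resize(s[95:255,150:345],None,fx=2.5,fy=2.5); b=cv2.resize(im[140:265,210:345],None,fx=2.3,fy=2.3,interpolation=cv2.INTER_CUBIC)
A=np.zeros((600,800,3),np.uint8); A[:400,:487]=a[:400,:487]; A[:b.shape[0],489:489+b.shape[1]]=b[:,:311]
cv2.imwrite('pics/q2.png',A)
E
```

```text
t 38.22 tcp [0.5547 0.0188 0.1123] q [-0.566  0.457  0.539  1.97  -0.319  0.799  0.173] F [-0.5 -0.4 -4.4] w 0.0122 gf 78.9 psi 1.1 z [-0.    -0.001 -1.   ]
  call rows x2: [0.0009, -0.0013, -0.0584, 0.0004, -0.0001, -0.0007]
-- end [0.5552 0.018  0.0773]
top [[238.5876 166.3048]
 [312.0715 166.1793]
 [312.5358 240.0965]
 [237.321  239.9037]]
(array([[234.7179, 169.0771],
       [311.1302, 165.9508],
       [312.4586, 238.7961],
       [239.0362, 242.0618]], dtype=float32), (array([0.5526, 0.0207]), np.float64(3.5324699029615774), np.float64(3.4829588638619007), np.float64(0.17802502615868626), np.float64(0.18153556254345848)))
side [[286.9913 146.6357]
 [324.1714 191.302 ]
 [255.192  220.8296]
 [223.2593 170.6005]]
(array([[288.7822, 149.5687],
       [323.3593, 191.1077],
       [251.9768, 224.4088],
       [222.0874, 170.2131]], dtype=float32), (array([0.5509, 0.0153]), np.float64(-0.22893080382694805), np.float64(-0.35689777227474867), np.float64(0.18491499816358184), np.float64(0.17731425114372854)))
```

>>> step_arm([
  [0.0008,-0.0013,-0.015,0,0,0],
  [0.0008,-0.0013,-0.03,0,0,0],
  [0.0008,-0.0013,-0.045,0,0,0],
  [0.0008,-0.0013,-0.047,0,0,0],
  [0.0008,-0.0013,-0.047,0,0,0],
])

```text
clock: 38.73
tcp_pos: [0.5544, 0.0164, 0.0833]
orientation: [2.202, 2.24, -0.005]
contact_force: [-0.1, -0.2, -3.7]
grip_width: 0.0121
gripper_force: 78.9
```

>>> step_arm([
  [0,0,-0.003,0,0,0],
  [0,0,-0.006,0,0,0],
  [0,0,-0.008,0,0,0],
  [0,0,-0.008,0,0,0],
])

```text
clock: 39.07
tcp_pos: [0.5553, 0.0166, 0.0796]
orientation: [2.201, 2.24, -0.001]
contact_force: [0.7, -0.1, -4.3]
grip_width: 0.012
gripper_force: 78.9
```

```bash
python3 - <<'E'
from kin import *
st()
E
```

```text
t 39.07 tcp [0.5553 0.0166 0.0796] q [-0.536  0.506  0.509  1.988 -0.357  0.736  0.206] F [ 0.7 -0.1 -4.3] w 0.012 gf 78.9 psi 1.0 z [ 0.    -0.002 -1.   ]
```

>>> step_arm([
  [0,0,-0.002,0,0,0],
  [0,0,-0.004,0,0,0],
  [0,0,-0.005,0,0,0],
  [0,0,-0.005,0,0,0],
  [0,0,-0.005,0,0,0],
])

```text
clock: 39.48
tcp_pos: [0.5554, 0.0166, 0.0772]
orientation: [2.201, 2.24, -0.001]
contact_force: [-3.6, -0.3, 5.4]
grip_width: 0.0121
gripper_force: 80.2
```

```bash
python3 - <<'E'
from kin import *
st()
E
```

```text
t 39.48 tcp [0.5554 0.0166 0.0772] q [-0.534  0.509  0.507  1.989 -0.361  0.731  0.209] F [-3.6 -0.3  5.4] w 0.0121 gf 80.2 psi 1.0 z [ 0.001 -0.001 -1.   ]
```

The lid is seated: there was contact at the predicted height after 6 mm of free insertion. I'll release, rise, back off, and measure it.

>>> step_arm([
  [0,0,0.002,0,0,0],
  [0,0,0.002,0,0,0],
  [0,0,0.002,0,0,0],
  [0,0,0.002,0,0,0],
  [0,0,0.002,0,0,0],
], jaw=0.4, squeeze=20)

```text
clock: 39.9
tcp_pos: [0.5555, 0.0166, 0.0779]
orientation: [2.201, 2.24, -0.001]
contact_force: [0.1, -0.3, 0.3]
grip_width: 0.0512
gripper_force: 0.0
```

>>> step_arm([
  [0,0,0.05,0,0,0],
  [0,0,0.1,0,0,0],
  [0,0,0.16,0,0,0],
  [0,-0.08,0.18,0,0,0],
  [0,-0.14,0.18,0,0,0],
])

```text
clock: 40.32
tcp_pos: [0.5581, -0.0632, 0.189]
orientation: [2.191, 2.245, 0.007]
contact_force: [0.4, -1.1, -0.3]
grip_width: 0.0508
gripper_force: 0.0
```

>>> step_arm([
  [0,-0.06,0,0,0,0],
  [0,-0.12,0,0,0,0],
  [0,-0.16,0,0,0,0],
  [0,-0.16,0,0,0,0],
], jaw=1)

```text
clock: 40.65
tcp_pos: [0.5541, -0.1686, 0.1865]
orientation: [2.209, 2.228, -0.004]
contact_force: [-0.6, -0.6, 0.5]
grip_width: 0.0029
gripper_force: 0.0
```

```bash
python3 - <<'E'
from kin import *
st()
np.set_printoptions(precision=4,suppress=True)
im=eyes.grab_frame('top')[:,:,::-1]; s=eyes.grab_frame('side')[:,:,::-1]
cv2.imwrite('pics/t12.png',im); cv2.imwrite('pics/s12.png',s)
C=np.array([[.09,.09],[.09,-.09],[-.09,-.09],[-.09,.09]]); th=np.radians(1); Rm=np.array([[np.cos(th),-np.sin(th)],[np.sin(th),np.cos(th)]])
for n,I in(('top',im),('side',s)):
    c=proj(n,np.c_[C@Rm.T+[.5553,.0166],np.full(4,.066)])
    for h in(3,5): print(fitlines(cv2.cvtColor(I,cv2.COLOR_BGR2GRAY),n,c,.066,half=h)[1])
c0=np.array([.5553,.0166]); x=np.array([1,.0175]); y=np.array([-.0175,1])
def W(u,d0,d1,psi): 
    return [(np.r_[c0+u*d0,.12],ori(psi,0)),(np.r_[c0+u*d0,.011],ori(psi,0)),(np.r_[c0+u*d1,.011],ori(psi,0)),(np.r_[c0+u*.13,.12],ori(psi,0))]
q=r.get_obs()['joints']
q=sim(q,W(-y,.118,.106,1),name='-y')
q=sim(q,[([.66,-.08,.2],ori(40,0))]+W(x,.118,.106,91),name='+x')
q=sim(q,[([.64,.12,.2],ori(45,0))]+W(y,.118,.106,1),name='+y')
q=sim(q,[([.5,.1,.2],ori(45,0))]+W(-x,.118,.106,91),name='-x')
E
```

```text
t 40.65 tcp [ 0.5541 -0.1686  0.1865] q [-0.302  0.405  0.633  1.859 -0.281  0.966  0.462] F [-0.6 -0.6  0.5] w 0.0029 gf 0.0 psi 0.5 z [ 0.001 -0.005 -1.   ]
(array([0.5547, 0.017 ]), np.float64(1.9898103592597134), np.float64(0.9671666838560388), np.float64(0.1800652382251815), np.float64(0.1792157142509923))
(array([0.5547, 0.017 ]), np.float64(1.9898103592597134), np.float64(0.9671666838560388), np.float64(0.1800652382251815), np.float64(0.1792157142509923))
(array([0.5547, 0.0162]), np.float64(0.6548619003903398), np.float64(2.6981414376209973), np.float64(0.17984753615031518), np.float64(0.1793145630977043))
(array([0.5546, 0.0161]), np.float64(0.593128297769157), np.float64(3.9039426264254145), np.float64(0.1795037180084707), np.float64(0.1795633092050166))
-y [-0.37  0.47  0.57  1.94 -0.34  0.83  0.4 ] err 0.0 0.0
-y [-0.28  0.63  0.46  1.99 -0.46  0.62  0.5 ] err 0.0 0.0
-y [-0.3   0.63  0.46  1.99 -0.46  0.62  0.48] err 0.0 0.0
-y [-0.35  0.47  0.57  1.93 -0.34  0.83  0.42] err 0.0 0.0
+x [-0.27  0.5   0.42  1.62 -0.23  1.06  0.92] err 0.0 0.0
+x [-0.24  0.58  0.17  1.65 -0.12  0.92  1.56] err 0.0 0.0
+x [-0.22  0.71  0.14  1.7  -0.14  0.74  1.58] err 0.0 0.0
+x [-0.22  0.7   0.14  1.73 -0.14  0.72  1.58] err 0.0 0.0
+x [-0.24  0.59  0.17  1.62 -0.12  0.94  1.56] err 0.0 0.0
+y [-0.55  0.47  0.37  1.66 -0.19  1.05  0.67] err 0.0 0.0
+y [-0.76  0.46  0.53  1.93 -0.31  0.83 -0.04] err 0.0 0.0
+y [-0.67  0.63  0.42  1.98 -0.42  0.62  0.05] err 0.0 0.0
+y [-0.65  0.62  0.42  1.98 -0.42  0.62  0.07] err 0.0 0.0
+y [-0.77  0.47  0.52  1.92 -0.31  0.83 -0.06] err 0.0 0.0
-x [-0.68  0.23  0.42  1.99 -0.12  0.94  0.59] err 0.0 0.0
-x [-0.44  0.23  0.3   2.21 -0.1   0.71  1.52] err 0.0 0.0
-x [-0.35  0.45  0.21  2.27 -0.21  0.44  1.62] err 0.0 0.0
-x [-0.35  0.46  0.21  2.24 -0.21  0.45  1.62] err 0.0 0.0
-x [-0.43  0.21  0.29  2.24 -0.09  0.7   1.5 ] err 0.0 0.0
```

The lid is centred and in place. Now the -y clip: press down just outside the hinge, then sweep inward.

```bash
cat >> kin.py <<'E'
c0=np.array([.5552,.0168]); ux=np.array([1,.0175]); uy=np.array([-.0175,1])
def pt(u,d,z,psi): return (np.r_[c0+u*d,z],ori(psi,0))
E
python3 - <<'E'
from kin import *
plan(pt(-uy,.119,.09,1),pt(-uy,.119,.011,1),pt(-uy,.106,.011,1))
E
```

```text
call rows x4: [0.0038, 0.1007, -0.1596, 0.0005, 0.0001, 0.0009]
-- end [ 0.5573 -0.1022  0.09  ]
  call rows x3: [0.0, 0.0, -0.1317, 0.0, 0.0, 0.0]
-- end [ 0.5573 -0.1022  0.011 ]
  call rows x2: [-0.0004, 0.0217, 0.0, 0.0, 0.0, 0.0]
-- end [ 0.5571 -0.0892  0.011 ]
```

>>> step_arm([
  [0.004,0.1,-0.16,0,0,0.001],
  [0.004,0.1,-0.16,0,0,0.001],
  [0.004,0.1,-0.16,0,0,0.001],
  [0.004,0.1,-0.16,0,0,0.001],
  [0.004,0.1,-0.16,0,0,0.001],
])

```text
clock: 41.17
tcp_pos: [0.5568, -0.0987, 0.0885]
orientation: [-2.192, -2.248, 0.004]
contact_force: [-0.0, 0.2, -0.0]
grip_width: -0.0001
gripper_force: 0.0
```

```bash
python3 - <<'E'
from kin import *
st(); plan(pt(-uy,.119,.011,1))
E
```

```text
t 41.17 tcp [ 0.5568 -0.0987  0.0885] q [-0.351  0.515  0.545  1.958 -0.373  0.772  0.433] F [-0.   0.2 -0. ] w -0.0001 gf 0.0 psi 1.4 z [-0.003 -0.001 -1.   ]
  call rows x3: [0.0007, -0.0058, -0.1291, 0.0003, -0.001, -0.0024]
-- end [ 0.5573 -0.1022  0.011 ]
```

>>> step_arm([
  [0.001,-0.005,-0.04,0,0,-0.002],
  [0.001,-0.005,-0.07,0,0,-0.002],
  [0.001,-0.005,-0.1,0,0,-0.002],
  [0.001,-0.005,-0.129,0,0,-0.002],
  [0.001,-0.005,-0.129,0,0,-0.002],
])

```text
clock: 41.58
tcp_pos: [0.5578, -0.105, 0.0114]
orientation: [2.205, 2.236, -0.004]
contact_force: [0.1, -1.1, -0.5]
grip_width: -0.0003
gripper_force: 0.3
```

>>> step_arm([
  [0,0.006,0,0,0,0],
  [0,0.012,0,0,0,0],
  [0,0.018,0,0,0,0],
  [0,0.018,0,0,0,0],
  [0,0.018,0,0,0,0],
])

```text
clock: 42.0
tcp_pos: [0.5591, -0.0928, 0.0133]
orientation: [2.203, 2.237, 0.001]
contact_force: [1.1, 0.0, 0.4]
grip_width: -0.0003
gripper_force: 0.0
```

```bash
python3 - <<'E'
from kin import *
st(); plan(pt(-uy,.105,.011,1))
E
```

```text
t 42.0 tcp [ 0.5591 -0.0928  0.0133] q [-0.298  0.628  0.465  1.988 -0.463  0.628  0.486] F [1.1 0.  0.4] w -0.0003 gf 0.0 psi 0.9 z [ 0.002 -0.001 -1.   ]
  call rows x2: [-0.0035, 0.0077, -0.0039, 0.0003, 0.0006, 0.0007]
-- end [ 0.557  -0.0882  0.011 ]
```

>>> step_arm([
  [-0.002,0.004,0,0,0,0],
  [-0.002,0.008,0,0,0,0],
  [-0.002,0.008,0,0,0,0],
])

```text
clock: 42.25
tcp_pos: [0.5573, -0.0881, 0.0126]
orientation: [2.204, 2.237, -0.001]
contact_force: [0.1, 0.1, 1.1]
grip_width: -0.0001
gripper_force: 0.2
```

>>> step_arm([
  [0,0.003,0,0,0,0],
  [0,0.003,0,0,0,0],
  [0,0.003,0,0,0,0],
])

```text
clock: 42.5
tcp_pos: [0.557, -0.0867, 0.0123]
orientation: [2.205, 2.237, -0.001]
contact_force: [0.2, 0.1, -0.4]
grip_width: 0.0003
gripper_force: 0.0
```

```bash
python3 - <<'E'
from kin import *
st()
a=cv2.imread('pics/s12.png'); s=eyes.grab_frame('side')[:,:,::-1]; cv2.imwrite('pics/s13.png',s)
# clip -y region brightness, before and now
for nm,u in(('-y',-uy),('+x',ux),('+y',uy),('-x',-ux)):
    px=proj('side',[np.r_[c0+u*(.093+d),.063] for d in(.008,.016,.024,.029)]).round().astype(int)
    pd=proj('side',[np.r_[c0+u*.095,.063-d] for d in(.008,.016,.024,.029)]).round().astype(int)
    print(nm,[int(a[v,w].mean()) for w,v in px],[int(s[v,w].mean()) for w,v in px],'down',[int(a[v,w].mean()) for w,v in pd],[int(s[v,w].mean()) for w,v in pd])
E
```

```text
t 42.5 tcp [ 0.557  -0.0867  0.0123] q [-0.31   0.627  0.465  1.994 -0.464  0.625  0.476] F [ 0.2  0.1 -0.4] w 0.0003 gf 0.0 psi 0.8 z [-0.    -0.001 -1.   ]
-y [246, 246, 246, 246] [23, 22, 68, 83] down [246, 246, 246, 246] [21, 22, 22, 22]
+x [22, 44, 49, 47] [62, 108, 143, 239] down [23, 23, 20, 18] [105, 46, 37, 24]
+y [244, 243, 243, 243] [241, 243, 243, 243] down [142, 143, 143, 143] [142, 142, 142, 142]
-x [247, 247, 247, 246] [246, 246, 246, 246] down [247, 247, 247, 155] [247, 246, 247, 90]
```

>>> step_arm([
  [0,0.003,0,0,0,0],
  [0,0.006,0,0,0,0],
  [0,0.006,0,0,0,0],
])

```text
clock: 42.8
tcp_pos: [0.5568, -0.0838, 0.0123]
orientation: [2.205, 2.236, -0.002]
contact_force: [-1.4, -3.6, -0.8]
grip_width: 0.0001
gripper_force: 0.0
```

>>> step_arm([
  [0,0.003,0,0,0,0],
  [0,0.005,0,0,0,0],
  [0,0.005,0,0,0,0],
])

```text
clock: 43.05
tcp_pos: [0.5566, -0.0827, 0.0125]
orientation: [2.205, 2.233, -0.004]
contact_force: [-1.5, -6.2, -0.4]
grip_width: -0.0001
gripper_force: 3.8
```

```bash
python3 - <<'E'
from kin import *
st()
E
```

```text
t 43.05 tcp [ 0.5566 -0.0827  0.0125] q [-0.321  0.626  0.468  1.997 -0.463  0.623  0.465] F [-1.5 -6.2 -0.4] w -0.0001 gf 3.8 psi 0.7 z [ 0.    -0.004 -1.   ]
```

Firm stop reached at 6 N. I'll back off and go up, then over to the +x clip.

>>> step_arm([
  [0,-0.03,0,0,0,0],
  [0,-0.06,0,0,0,0],
  [0,-0.06,0.06,0,0,0],
  [0,-0.06,0.12,0,0,0],
  [0,-0.06,0.18,0,0,0],
])

```text
clock: 43.47
tcp_pos: [0.5564, -0.1164, 0.1212]
orientation: [-2.206, -2.236, 0.003]
contact_force: [2.0, 0.6, -0.2]
grip_width: 0.0001
gripper_force: 0.0
```

>>> step_arm([
  [0,-0.05,0.1,0,0,0],
  [0,-0.05,0.14,0,0,0],
  [0,-0.05,0.14,0,0,0],
])

```text
clock: 43.72
tcp_pos: [0.5603, -0.1498, 0.2115]
orientation: [2.202, 2.227, 0.009]
contact_force: [1.4, -0.7, 0.7]
grip_width: -0.0002
gripper_force: 0.0
```

```bash
cat >> kin.py <<'E'
def clips(n='side'):
    s=eyes.grab_frame(n)
    for nm,u in(('-y',-uy),('+x',ux),('+y',uy),('-x',-ux)):
        f=lambda P:[int(s[v,w].mean()) for w,v in proj(n,P).round().astype(int)]
        print(n,nm,'flat',f([np.r_[c0+u*(.093+d),.065] for d in(.008,.016,.024,.029)]),'down',f([np.r_[c0+u*.095,.063-d] for d in(.008,.016,.024,.029)]))
E
python3 - <<'E'
from kin import *
st(); clips(); clips('top')
plan(([.64,-.1,.2],ori(45,0)),pt(ux,.119,.09,91),pt(ux,.119,.011,91))
E
```

```text
t 43.72 tcp [ 0.5603 -0.1498  0.2115] q [-0.351  0.372  0.649  1.839 -0.263  1.005  0.416] F [ 1.4 -0.7  0.7] w -0.0002 gf 0.0 psi 0.6 z [ 0.011 -0.003 -1.   ]
side -y flat [107, 106, 108, 107] down [107, 107, 108, 108]
side +x flat [27, 21, 20, 23] down [22, 26, 32, 23]
side +y flat [195, 243, 243, 242] down [142, 141, 142, 142]
side -x flat [246, 246, 246, 246] down [246, 246, 247, 89]
top -y flat [91, 95, 92, 96] down [95, 95, 94, 94]
top +x flat [207, 204, 207, 199] down [180, 134, 134, 119]
top +y flat [204, 207, 204, 209] down [124, 123, 124, 124]
top -x flat [205, 208, 211, 207] down [204, 208, 209, 209]
  call rows x5: [0.0678, 0.0391, -0.0057, -0.0002, 0.0009, 0.1228]
  call rows x5: [0.0678, 0.0391, -0.0057, -0.0002, 0.0009, 0.1228]
-- end [ 0.64 -0.1   0.2 ]
  call rows x5: [0.0285, 0.0991, -0.0917, 0.0, 0.0, 0.1278]
  call rows x5: [0.0285, 0.0991, -0.0917, 0.0, 0.0, 0.1278]
-- end [0.6742 0.0189 0.09  ]
  call rows x3: [0.0, 0.0, -0.1317, 0.0, 0.0, 0.0]
-- end [0.6742 0.0189 0.011 ]
```

The -y clip is down. Next is the +x clip.

>>> step_arm([
  [0.068,0.039,-0.006,0,0,0.1228],
  [0.068,0.039,-0.006,0,0,0.1228],
  [0.068,0.039,-0.006,0,0,0.1228],
  [0.068,0.039,-0.006,0,0,0.1228],
  [0.068,0.039,-0.006,0,0,0.1228],
])

```text
clock: 44.23
tcp_pos: [0.5968, -0.1223, 0.199]
orientation: [-1.738, -2.615, 0.002]
contact_force: [0.8, -0.6, 0.4]
grip_width: 0.0002
gripper_force: 0.0
```

>>> step_arm([
  [0.068,0.039,-0.006,0,0,0.1228],
  [0.068,0.039,-0.006,0,0,0.1228],
  [0.068,0.039,-0.006,0,0,0.1228],
  [0.068,0.039,-0.006,0,0,0.1228],
  [0.068,0.039,-0.006,0,0,0.1228],
])

```text
clock: 44.65
tcp_pos: [0.6378, -0.1, 0.1965]
orientation: [1.21, 2.899, -0.001]
contact_force: [-0.4, 0.2, -0.1]
grip_width: 0.0001
gripper_force: 0.0
```

>>> step_arm([
  [0.028,0.099,-0.05,0,0,0.1278],
  [0.028,0.099,-0.05,0,0,0.1278],
  [0.028,0.099,-0.05,0,0,0.1278],
  [0.028,0.099,-0.05,0,0,0.1278],
  [0.028,0.099,-0.05,0,0,0.1278],
])

```text
clock: 45.07
tcp_pos: [0.655, -0.0415, 0.1672]
orientation: [0.608, 3.081, -0.001]
contact_force: [-0.8, -1.0, 0.1]
grip_width: -0.0002
gripper_force: 0.0
```

>>> step_arm([
  [0.028,0.099,-0.13,0,0,0.1278],
  [0.028,0.099,-0.13,0,0,0.1278],
  [0.028,0.099,-0.13,0,0,0.1278],
  [0.028,0.099,-0.13,0,0,0.1278],
  [0.028,0.099,-0.13,0,0,0.1278],
])

```text
clock: 45.48
tcp_pos: [0.672, 0.0173, 0.0893]
orientation: [-0.018, 3.141, -0.001]
contact_force: [-0.2, -1.0, 0.2]
grip_width: 0.0002
gripper_force: 0.0
```

```bash
python3 - <<'E'
from kin import *
st(); plan(pt(ux,.119,.011,91))
E
```

```text
t 45.48 tcp [0.672  0.0173 0.0893] q [-0.248  0.611  0.184  1.677 -0.137  0.865  1.575] F [-0.2 -1.   0.2] w 0.0002 gf 0.0 psi 90.7 z [ 0.001 -0.001 -1.   ]
  call rows x3: [0.0037, 0.0027, -0.1305, 0.0003, 0.0003, 0.0019]
-- end [0.6742 0.0189 0.011 ]
```

>>> step_arm([
  [0.003,0.002,-0.04,0,0,0.002],
  [0.003,0.002,-0.07,0,0,0.002],
  [0.003,0.002,-0.1,0,0,0.002],
  [0.003,0.002,-0.128,0,0,0.002],
  [0.003,0.002,-0.128,0,0,0.002],
])

```text
clock: 45.9
tcp_pos: [0.6735, 0.0167, 0.0117]
orientation: [-0.024, 3.141, -0.003]
contact_force: [-0.2, 0.9, -0.5]
grip_width: -0.0001
gripper_force: 0.5
```

>>> step_arm([
  [-0.007,0,0,0,0,0],
  [-0.014,0,0,0,0,0],
  [-0.021,0,0,0,0,0],
  [-0.026,0,0,0,0,0],
  [-0.026,0,0,0,0,0],
])

```text
clock: 46.32
tcp_pos: [0.6593, 0.0196, 0.0141]
orientation: [-0.036, 3.137, -0.0]
contact_force: [2.4, -1.1, 0.8]
grip_width: -0.0
gripper_force: 1.2
```

>>> step_arm([
  [-0.003,0,0,0,0,0],
  [-0.005,0,0,0,0,0],
  [-0.005,0,0,0,0,0],
])

```text
clock: 46.57
tcp_pos: [0.6588, 0.0197, 0.0141]
orientation: [-0.037, 3.133, -0.0]
contact_force: [7.8, -2.6, -0.2]
grip_width: -0.0
gripper_force: 3.9
```

```bash
python3 - <<'E'
from kin import *
st(); plan(pt(ux,.0995,.011,91))
E
```

```text
t 46.57 tcp [0.6588 0.0197 0.0141] q [-0.238  0.688  0.158  1.748 -0.153  0.709  1.595] F [ 7.8 -2.6 -0.2] w -0.0 gf 3.9 psi 91.3 z [ 0.009 -0.    -1.   ]
  call rows x2: [-0.0068, -0.002, -0.0051, 0.0, 0.0027, -0.0019]
-- end [0.6547 0.0185 0.011 ]
```

>>> step_arm([
  [0.03,0,0,0,0,0],
  [0.045,0,0,0,0,0],
  [0.045,0,0.06,0,0,0],
  [0.045,0,0.12,0,0,0],
  [0.045,0,0.18,0,0,0],
])

```text
clock: 46.98
tcp_pos: [0.6812, 0.0208, 0.1205]
orientation: [0.038, -3.139, -0.001]
contact_force: [0.4, 0.1, -0.0]
grip_width: 0.0001
gripper_force: 0.0
```

>>> step_arm([
  [0,0.02,0.1,0,0,0],
  [0,0.06,0.14,0,0,0],
  [0,0.06,0.14,0,0,0],
])

```text
clock: 47.23
tcp_pos: [0.6852, 0.0609, 0.2115]
orientation: [-0.043, 3.131, 0.007]
contact_force: [1.1, 0.9, 1.7]
grip_width: 0.0001
gripper_force: 0.0
```

```bash
python3 - <<'E'
from kin import *
st(); clips(); clips('top')
plan(([.63,.13,.2],ori(45,0)),pt(uy,.119,.09,1),pt(uy,.119,.011,1))
E
```

```text
t 47.23 tcp [0.6852 0.0609 0.2115] q [-0.316  0.504  0.201  1.549 -0.113  1.089  1.509] F [1.1 0.9 1.7] w 0.0001 gf 0.0 psi 91.6 z [ 0.01   0.005 -1.   ]
side -y flat [104, 103, 105, 105] down [105, 103, 104, 104]
side +x flat [105, 105, 105, 104] down [242, 137, 138, 138]
side +y flat [221, 240, 240, 240] down [138, 138, 138, 139]
side -x flat [244, 244, 244, 244] down [242, 217, 240, 87]
top -y flat [94, 94, 95, 94] down [92, 92, 96, 96]
top +x flat [97, 95, 98, 95] down [155, 193, 193, 167]
top +y flat [117, 121, 114, 122] down [110, 106, 109, 109]
top -x flat [199, 196, 193, 192] down [166, 194, 203, 203]
  call rows x5: [-0.0446, 0.0588, -0.0058, -0.0001, 0.001, -0.1295]
  call rows x5: [-0.0446, 0.0588, -0.0058, -0.0001, 0.001, -0.1295]
-- end [0.63 0.13 0.2 ]
  call rows x5: [-0.0641, 0.0048, -0.0917, 0.0, 0.0, -0.1222]
  call rows x5: [-0.0641, 0.0048, -0.0917, 0.0, 0.0, -0.1222]
-- end [0.5531 0.1358 0.09  ]
  call rows x3: [0.0, 0.0, -0.1317, 0.0, 0.0, 0.0]
-- end [0.5531 0.1358 0.011 ]
```

The +x clip is down. Next is the +y clip.

>>> step_arm([
  [-0.045,0.059,-0.006,0,0,-0.1295],
  [-0.045,0.059,-0.006,0,0,-0.1295],
  [-0.045,0.059,-0.006,0,0,-0.1295],
  [-0.045,0.059,-0.006,0,0,-0.1295],
  [-0.045,0.059,-0.006,0,0,-0.1295],
])

```text
clock: 47.75
tcp_pos: [0.6537, 0.0908, 0.1981]
orientation: [-0.599, -3.081, 0.004]
contact_force: [0.2, -0.1, -0.1]
grip_width: 0.0004
gripper_force: 0.0
```

>>> step_arm([
  [-0.045,0.059,-0.006,0,0,-0.1295],
  [-0.045,0.059,-0.006,0,0,-0.1295],
  [-0.045,0.059,-0.006,0,0,-0.1295],
  [-0.045,0.059,-0.006,0,0,-0.1295],
  [-0.045,0.059,-0.006,0,0,-0.1295],
])

```text
clock: 48.17
tcp_pos: [0.6274, 0.1263, 0.1954]
orientation: [-1.208, -2.899, 0.005]
contact_force: [0.8, 0.0, 0.4]
grip_width: -0.0
gripper_force: 0.0
```

>>> step_arm([
  [-0.064,0.015,-0.05,0,0,-0.1222],
  [-0.064,0.015,-0.05,0,0,-0.1222],
  [-0.064,0.015,-0.05,0,0,-0.1222],
  [-0.064,0.015,-0.05,0,0,-0.1222],
  [-0.064,0.015,-0.05,0,0,-0.1222],
])

```text
clock: 48.58
tcp_pos: [0.59, 0.1355, 0.1666]
orientation: [1.733, 2.619, -0.003]
contact_force: [0.1, -0.4, -0.4]
grip_width: 0.0
gripper_force: 0.0
```

>>> step_arm([
  [-0.064,-0.005,-0.13,0,0,-0.1222],
  [-0.064,-0.005,-0.13,0,0,-0.1222],
  [-0.064,-0.005,-0.13,0,0,-0.1222],
  [-0.064,-0.005,-0.13,0,0,-0.1222],
  [-0.064,-0.005,-0.13,0,0,-0.1222],
])

```text
clock: 49.0
tcp_pos: [0.5527, 0.1328, 0.0895]
orientation: [2.198, 2.241, -0.001]
contact_force: [0.6, -0.0, 0.1]
grip_width: 0.0
gripper_force: 0.0
```

```bash
python3 - <<'E'
from kin import *
st(); plan(pt(uy,.119,.011,1))
E
```

```text
t 49.0 tcp [0.5527 0.1328 0.0895] q [-0.733  0.507  0.504  1.952 -0.341  0.766 -0.014] F [ 0.6 -0.   0.1] w 0.0 gf 0.0 psi 1.1 z [ 0.001 -0.002 -1.   ]
  call rows x3: [0.0007, 0.0049, -0.1308, 0.0007, 0.0004, -0.0006]
-- end [0.5531 0.1358 0.011 ]
```

>>> step_arm([
  [0.001,0.005,-0.04,0,0,0],
  [0.001,0.005,-0.07,0,0,0],
  [0.001,0.005,-0.1,0,0,0],
  [0.001,0.005,-0.128,0,0,0],
  [0.001,0.005,-0.128,0,0,0],
])

```text
clock: 49.42
tcp_pos: [0.5531, 0.1365, 0.0114]
orientation: [2.199, 2.242, -0.001]
contact_force: [-0.4, 1.1, -0.8]
grip_width: 0.0
gripper_force: 0.6
```

>>> step_arm([
  [0,-0.007,0,0,0,0],
  [0,-0.014,0,0,0,0],
  [0,-0.021,0,0,0,0],
  [0,-0.026,0,0,0,0],
  [0,-0.026,0,0,0,0],
])

```text
clock: 49.83
tcp_pos: [0.5539, 0.1234, 0.014]
orientation: [2.203, 2.239, 0.007]
contact_force: [0.5, 8.2, -1.0]
grip_width: 0.0001
gripper_force: 4.2
```

>>> step_arm([
  [0,-0.003,0,0,0,0],
  [0,-0.005,0,0,0,0],
  [0,-0.005,0,0,0,0],
])

```text
clock: 50.08
tcp_pos: [0.5539, 0.1235, 0.014]
orientation: [-2.2, -2.241, -0.01]
contact_force: [0.3, 15.0, -1.0]
grip_width: 0.0002
gripper_force: 7.4
```

```bash
python3 - <<'E'
from kin import *
st(); plan(pt(uy,.0995,.011,1))
E
```

```text
t 50.08 tcp [0.5539 0.1235 0.014 ] q [-0.646  0.616  0.419  1.986 -0.425  0.619  0.074] F [ 0.3 15.  -1. ] w 0.0002 gf 7.4 psi 1.1 z [ 0.004  0.005 -1.   ]
  call rows x2: [-0.0007, -0.012, -0.005, -0.0017, 0.0011, -0.0004]
-- end [0.5535 0.1163 0.011 ]
```

>>> step_arm([
  [0,0.03,0,0,0,0],
  [0,0.045,0,0,0,0],
  [0,0.045,0.06,0,0,0],
  [0,0.045,0.12,0,0,0],
  [0,0.045,0.18,0,0,0],
])

```text
clock: 50.5
tcp_pos: [0.5521, 0.1434, 0.122]
orientation: [2.205, 2.235, -0.004]
contact_force: [0.7, -0.2, 0.2]
grip_width: 0.0001
gripper_force: 0.0
```

>>> step_arm([
  [0,0,0.1,0,0,0],
  [-0.03,0,0.14,0,0,0],
  [-0.05,0,0.14,0,0,0],
])

```text
clock: 50.75
tcp_pos: [0.5264, 0.1438, 0.2116]
orientation: [2.204, 2.23, 0.015]
contact_force: [0.7, 0.0, 0.2]
grip_width: 0.0
gripper_force: 0.0
```

```bash
python3 - <<'E'
from kin import *
st(); clips(); clips('top')
W=[([.47,.12,.2],ori(45,0)),pt(-ux,.119,.12,91),pt(-ux,.119,.09,91)]
plan(*W); sim(r.get_obs()['joints'],W+[pt(-ux,.119,.011,91),pt(-ux,.102,.011,91)])
E
```

```text
t 50.75 tcp [0.5264 0.1438 0.2116] q [-0.877  0.298  0.607  1.915 -0.203  0.977 -0.166] F [0.7 0.  0.2] w 0.0 gf 0.0 psi 0.7 z [ 0.011  0.003 -1.   ]
side -y flat [105, 104, 105, 105] down [105, 105, 104, 184]
side +x flat [105, 106, 105, 105] down [242, 138, 139, 138]
side +y flat [105, 105, 105, 105] down [139, 139, 139, 139]
side -x flat [244, 244, 244, 244] down [242, 219, 244, 174]
top -y flat [97, 98, 98, 98] down [196, 196, 196, 196]
top +x flat [101, 96, 101, 95] down [157, 194, 194, 169]
top +y flat [99, 96, 95, 97] down [193, 186, 184, 184]
top -x flat [213, 213, 215, 215] down [173, 203, 202, 202]
  call rows x5: [-0.0435, -0.02, -0.0058, -0.0004, 0.0004, 0.1228]
  call rows x5: [-0.0435, -0.02, -0.0058, -0.0004, 0.0004, 0.1228]
-- end [0.47 0.12 0.2 ]
  call rows x5: [-0.0282, -0.0877, -0.0667, 0.0, 0.0, 0.1278]
  call rows x5: [-0.0282, -0.0877, -0.0667, 0.0, 0.0, 0.1278]
-- end [0.4362 0.0147 0.12  ]
  call rows x2: [0.0, 0.0, -0.05, 0.0, 0.0, 0.0]
-- end [0.4362 0.0147 0.09  ]
 [-0.79  0.19  0.48  2.04 -0.11  0.93  0.52] err 0.0 0.0
 [-0.5   0.23  0.37  2.22 -0.13  0.71  1.55] err 0.0 0.0
 [-0.48  0.29  0.35  2.24 -0.17  0.63  1.58] err 0.0 0.0
 [-0.39  0.45  0.26  2.28 -0.27  0.44  1.67] err 0.0 0.0
 [-0.39  0.47  0.26  2.24 -0.27  0.46  1.68] err 0.0 0.0
```

Three clips are down. Last is the -x clip.

>>> step_arm([
  [-0.043,-0.02,-0.006,0,0,0.1228],
  [-0.043,-0.02,-0.006,0,0,0.1228],
  [-0.043,-0.02,-0.006,0,0,0.1228],
  [-0.043,-0.02,-0.006,0,0,0.1228],
  [-0.043,-0.02,-0.006,0,0,0.1228],
])

```text
clock: 51.27
tcp_pos: [0.4966, 0.1319, 0.2002]
orientation: [1.74, 2.614, -0.002]
contact_force: [1.2, 0.4, -0.5]
grip_width: 0.0006
gripper_force: 0.0
```

>>> step_arm([
  [-0.043,-0.02,-0.006,0,0,0.1228],
  [-0.043,-0.02,-0.006,0,0,0.1228],
  [-0.043,-0.02,-0.006,0,0,0.1228],
  [-0.043,-0.02,-0.006,0,0,0.1228],
  [-0.043,-0.02,-0.006,0,0,0.1228],
])

```text
clock: 51.68
tcp_pos: [0.471, 0.1203, 0.1969]
orientation: [1.21, 2.898, -0.001]
contact_force: [0.6, -1.0, 0.3]
grip_width: -0.0005
gripper_force: 0.0
```

>>> step_arm([
  [-0.028,-0.088,-0.02,0,0,0.1278],
  [-0.028,-0.088,-0.02,0,0,0.1278],
  [-0.028,-0.088,-0.02,0,0,0.1278],
  [-0.028,-0.088,-0.02,0,0,0.1278],
  [-0.028,-0.088,-0.02,0,0,0.1278],
])

```text
clock: 52.1
tcp_pos: [0.4542, 0.0673, 0.1851]
orientation: [0.607, 3.081, -0.0]
contact_force: [-0.3, 0.1, 0.8]
grip_width: -0.0001
gripper_force: 0.0
```

>>> step_arm([
  [-0.028,-0.088,-0.11,0,0,0.1278],
  [-0.028,-0.088,-0.11,0,0,0.1278],
  [-0.028,-0.088,-0.11,0,0,0.1278],
  [-0.028,-0.088,-0.11,0,0,0.1278],
  [-0.028,-0.088,-0.11,0,0,0.1278],
])

```text
clock: 52.52
tcp_pos: [0.4367, 0.0142, 0.1184]
orientation: [0.021, -3.141, 0.001]
contact_force: [0.6, 0.3, 0.9]
grip_width: -0.0003
gripper_force: 0.0
```

```bash
python3 - <<'E'
from kin import *
st(); plan(pt(-ux,.119,.011,91))
E
```

```text
t 52.52 tcp [0.4367 0.0142 0.1184] q [-0.518  0.237  0.392  2.22  -0.138  0.707  1.553] F [0.6 0.3 0.9] w -0.0003 gf 0.0 psi 90.8 z [-0.    -0.001 -1.   ]
  call rows x4: [-0.0008, 0.0008, -0.179, 0.0002, -0.0001, 0.0013]
-- end [0.4362 0.0147 0.011 ]
```

>>> step_arm([
  [0,0.004,-0.05,0,0,0],
  [0,0.004,-0.09,0,0,0],
  [0,0.004,-0.13,0,0,0],
  [0,0.004,-0.178,0,0,0],
  [0,0.004,-0.178,0,0,0],
])

```text
clock: 52.93
tcp_pos: [0.4352, 0.0176, 0.0091]
orientation: [0.022, -3.137, 0.002]
contact_force: [-0.1, 0.1, 0.3]
grip_width: -0.0
gripper_force: 0.0
```

>>> step_arm([
  [0.007,0,0,0,0,0],
  [0.014,0,0,0,0,0],
  [0.021,0,0,0,0,0],
  [0.026,0,0,0,0,0],
  [0.026,0,0,0,0,0],
])

```text
clock: 53.35
tcp_pos: [0.4526, 0.0176, 0.0134]
orientation: [-0.026, 3.141, 0.002]
contact_force: [-4.9, 0.1, 1.4]
grip_width: -0.0002
gripper_force: 2.4
```

>>> step_arm([
  [0.003,0,0,0,0,0],
  [0.005,0,0,0,0,0],
  [0.005,0,0,0,0,0],
])

```text
clock: 53.6
tcp_pos: [0.4524, 0.0176, 0.013]
orientation: [0.026, -3.137, -0.002]
contact_force: [-11.1, 0.8, 8.0]
grip_width: 0.0003
gripper_force: 5.5
```

```bash
python3 - <<'E'
from kin import *
st(); plan(pt(-ux,.1025,.011,91))
E
```

```text
t 53.6 tcp [0.4524 0.0176 0.013 ] q [-0.411  0.472  0.286  2.237 -0.291  0.471  1.694] F [-11.1   0.8   8. ] w 0.0003 gf 5.5 psi 91.0 z [-0.005  0.001 -1.   ]
  call rows x2: [0.0006, -0.0042, -0.0033, -0.0004, -0.0015, 0.0002]
-- end [0.4527 0.015  0.011 ]
```

Hit the stop. I'll back off, clear the view, and take the last picture.

>>> step_arm([
  [-0.025,0,0,0,0,0],
  [-0.035,0,0,0,0,0],
  [-0.035,0,0.06,0,0,0],
  [-0.035,0,0.12,0,0,0],
  [-0.035,0,0.18,0,0,0],
])

```text
clock: 54.02
tcp_pos: [0.4351, 0.0171, 0.1224]
orientation: [-0.026, 3.139, -0.0]
contact_force: [1.5, 0.6, 0.3]
grip_width: 0.0
gripper_force: 0.0
```

>>> step_arm([
  [0.02,0.05,0.1,0,0,0],
  [0.03,0.12,0.15,0,0,0],
  [0.03,0.19,0.15,0,0,0],
  [0.03,0.26,0.15,0,0,0],
  [0.03,0.32,0.15,0,0,0],
])

```text
clock: 54.43
tcp_pos: [0.4543, 0.1892, 0.2125]
orientation: [-0.024, 3.134, 0.007]
contact_force: [2.1, 0.6, -0.5]
grip_width: 0.0003
gripper_force: 0.0
```

>>> step_arm([
  [0,0.06,0,0,0,0],
  [0,0.12,0,0,0,0],
  [0,0.12,0,0,0,0],
  [0,0.12,0,0,0,0],
])

```text
clock: 54.77
tcp_pos: [0.4526, 0.2615, 0.2099]
orientation: [-0.033, 3.138, 0.003]
contact_force: [-0.1, -0.1, -0.2]
grip_width: -0.0004
gripper_force: 0.0
```

```bash
python3 - <<'E'
from kin import *
np.set_printoptions(precision=4,suppress=True)
st(); clips('top')
t=eyes.grab_frame('top')[:,:,::-1]; s=eyes.grab_frame('side')[:,:,::-1]
C=np.array([[.09,.09],[.09,-.09],[-.09,-.09],[-.09,.09]]); Rm=np.c_[ux,uy]
for n,I in(('top',t),('side',s)):
    print(fitlines(cv2.cvtColor(I,cv2.COLOR_BGR2GRAY),n,proj(n,np.c_[C@Rm.T+c0,np.full(4,.066)]),.066,half=3)[1])
A=np.zeros((600,800,3),np.uint8)
A[:,:400]=cv2.resize(s[125:260,205:340],(400,600)) if 0 else 0
a=cv2.resize(s[130:260,210:345],None,fx=3.4,fy=3.4,interpolation=cv2.INTER_CUBIC); b=cv2.resize(t[150:255,225:330],None,fx=3,fy=3,interpolation=cv2.INTER_CUBIC)
A[:a.shape[0],:a.shape[1]]=a; A[:b.shape[0],470:470+b.shape[1]]=b
cv2.imwrite('pics/fin.png',A)
E
```

```text
t 54.77 tcp [0.4526 0.2615 0.2099] q [-0.893  0.236  0.293  1.947 -0.082  0.966  1.031] F [-0.1 -0.1 -0.2] w -0.0004 gf 0.0 psi 91.2 z [ 0.003  0.002 -1.   ]
top -y flat [96, 103, 102, 104] down [203, 203, 201, 201]
top +x flat [125, 104, 106, 106] down [133, 123, 123, 129]
top +y flat [104, 104, 101, 104] down [195, 194, 196, 196]
top -x flat [103, 100, 104, 100] down [112, 97, 94, 94]
(array([0.5573, 0.0165]), np.float64(1.1503628240884218), np.float64(0.6977869848550636), np.float64(0.1795679142281939), np.float64(0.18081761391617932))
(array([0.5553, 0.0159]), np.float64(0.9269872603898348), np.float64(1.3730123857445098), np.float64(0.1826867308080607), np.float64(0.17839419733927897))
```

View pics/fin.png

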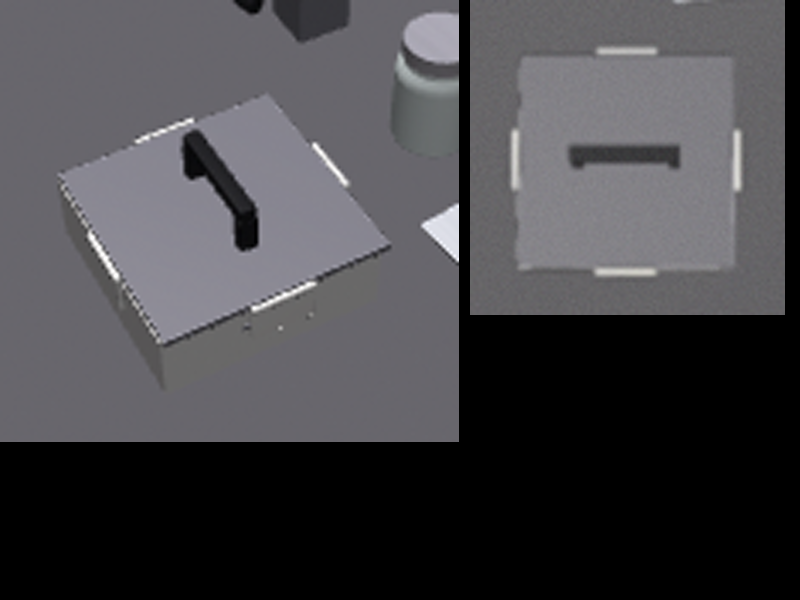

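The lid sits flat and square, and all four clips hang flat: only their thin top edges show, at crop (627,50), (738,160), (626,271) and (515,160). Handing in.

```bash
python3 -c "
from bench import r
print(r.hand_in())"
```

```text
the job is handed in; nothing more can be done
None
```

I handed the job in at about 55 s; the hand-in gave no verdict. From my last pictures and measurements, all four lamps are flat in their pockets with lenses up, the lid is seated square on the box, and all four clips hang down against its sides.

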